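# Recharge the drying jar and put it back in the dry-air cabinet

### The job

Recharge the incubator's drying jar: tip all the desiccant pellets waiting in the weighing scoops through the funnel into the jar, and lay the scoops back on the white mat, right way up. Then take the funnel out and put it spout down in its grey stand, raise the sash of the clear cabinet, set the jar upright wholly on the black pad inside and close the sash fully. Pick up any pellet that goes astray, keep the jar upright and do not knock the amber bottle about.

Things in the scene. Friction and masses are not known exactly. Their poses are not given: they have to be found in the camera images.
- sash (a joint): clear sliding sash in the front of the dry-air cabinet, 350 mm wide, 300 mm tall; value = height raised in m, 0 closed (its lower edge 4 mm above the table), 0.29 fully up; about 10 N lifts it, 4 N pushes it down, and it stays where it is left. Fully up the opening is 350 mm wide, 294 mm high. The cabinet (380 wide, 320 deep, 620 mm tall, clear, closed elsewhere) stands to the robot's left.
- sash_handle (a point): middle of the sash's handle, a vertical round steel bar 13 mm thick and about 70 mm long, 44 mm in front of the pane (37 mm of free space behind it), in the middle of its width, 50 mm above the table when closed; 10 mm stems join both ends of the bar to the pane. Moves with the sash. x axis straight into the cabinet, z up
- pad (a point): centre of the top of the square black rubber pad (110 x 110 mm, 3 mm high) on the cabinet's floor, 73 mm behind the sash; x axis straight into the cabinet, z up
- jar: drying jar: straight open glass jar, 62 mm outer diameter, 54 mm inner diameter, 100 mm tall, floor 6 mm thick, 0.3 kg, standing on the table; origin at the centre of its underside, z up
- funnel: white wide funnel, 90 g, standing loosely in the jar's neck: spout 48 mm outer and 41 mm inner diameter and 35 mm long, then a cone widening to a rim of 130 mm diameter at 85 mm height; origin at the centre of the spout's lower end, z up, x axis towards its tab. Three ribs under the cone rest on the jar's rim: its origin is then 68 mm above the jar's underside.
- funnel_tab (a point): middle of the funnel's grip tab, an upright flat plate that stands out from the rim along the funnel's x axis: 45 mm long (radially), 10 mm thick, 30 mm tall, its centre 88 mm from the funnel's axis and 75 mm above the spout's end
- stand_mouth (a point): centre of the mouth of the funnel stand: a fixed grey sleeve with an open top, 66 mm outer and 58 mm inner diameter, 70 mm tall on a 110 mm round foot, where the funnel is kept, spout down; resting there the funnel's origin is about 32 mm below this point
- mat: white bench mat, 290 (x) x 380 (y) x 3 mm, fixed to the table; origin at the centre of its underside
- amber_bottle: bystander: capped amber bottle, 60 mm in diameter, 120 mm tall; origin at its underside
- scoop1: one of 3 like steel scoops, 0.15 kg: trough 60 mm wide, 28 mm deep, from x = -42 mm to the open pouring lip at x = +63 mm (lip 9 mm up); upright flat black handle from x = -42 to -132 mm, 14 mm thick, from 16 to 42 mm up. Origin at the underside, x towards the lip, z up. Starts on the mat with 0 to 3 pellets; empties when tipped 60 to 70 degrees lip-down.
- scoop2: one of 3 like steel scoops, 0.15 kg: trough 60 mm wide, 28 mm deep, from x = -42 mm to the open pouring lip at x = +63 mm (lip 9 mm up); upright flat black handle from x = -42 to -132 mm, 14 mm thick, from 16 to 42 mm up. Origin at the underside, x towards the lip, z up. Starts on the mat with 0 to 3 pellets; empties when tipped 60 to 70 degrees lip-down.
- scoop3: one of 3 like steel scoops, 0.15 kg: trough 60 mm wide, 28 mm deep, from x = -42 mm to the open pouring lip at x = +63 mm (lip 9 mm up); upright flat black handle from x = -42 to -132 mm, 14 mm thick, from 16 to 42 mm up. Origin at the underside, x towards the lip, z up. Starts on the mat with 0 to 3 pellets; empties when tipped 60 to 70 degrees lip-down.
- pellet1: pellet of clay desiccant, a chunky brown piece with round ends, 16 mm thick and 22 mm long, 12 g; origin at its centre, x along its length; at the start it lies in scoop 1, or is absent
- pellet2: pellet of clay desiccant, a chunky brown piece with round ends, 16 mm thick and 22 mm long, 12 g; origin at its centre, x along its length; at the start it lies in scoop 1, or is absent
- pellet3: pellet of clay desiccant, a chunky brown piece with round ends, 16 mm thick and 22 mm long, 12 g; origin at its centre, x along its length; at the start it lies in scoop 1, or is absent
- pellet4: pellet of clay desiccant, a chunky brown piece with round ends, 16 mm thick and 22 mm long, 12 g; origin at its centre, x along its length; at the start it lies in scoop 2, or is absent
- pellet5: pellet of clay desiccant, a chunky brown piece with round ends, 16 mm thick and 22 mm long, 12 g; origin at its centre, x along its length; at the start it lies in scoop 2, or is absent
- pellet6: pellet of clay desiccant, a chunky brown piece with round ends, 16 mm thick and 22 mm long, 12 g; origin at its centre, x along its length; at the start it lies in scoop 2, or is absent
- pellet7: pellet of clay desiccant, a chunky brown piece with round ends, 16 mm thick and 22 mm long, 12 g; origin at its centre, x along its length; at the start it lies in scoop 3, or is absent
- pellet8: pellet of clay desiccant, a chunky brown piece with round ends, 16 mm thick and 22 mm long, 12 g; origin at its centre, x along its length; at the start it lies in scoop 3, or is absent
- pellet9: pellet of clay desiccant, a chunky brown piece with round ends, 16 mm thick and 22 mm long, 12 g; origin at its centre, x along its length; at the start it lies in scoop 3, or is absent
Things that resemble listed ones, but are neither listed nor needed, are in the scene too. What is shaped like the scoop3 but blue or purple is not meant.

How it is judged:
On the way, in this order (a step that is already met when the one before it is completed fails the run):
1. every pellet lies in the jar, with the funnel still standing in its neck (horizontal distance between each of pellet1, pellet2, pellet3, pellet4, pellet5, pellet6, pellet7, pellet8, pellet9 and jar below 0.03 m and z of pellet1 in the frame of jar between 0 and 0.06 m and z of pellet2 in the frame of jar between 0 and 0.06 m and z of pellet3 in the frame of jar between 0 and 0.06 m and z of pellet4 in the frame of jar between 0 and 0.06 m and z of pellet5 in the frame of jar between 0 and 0.06 m and z of pellet6 in the frame of jar between 0 and 0.06 m and z of pellet7 in the frame of jar between 0 and 0.06 m and z of pellet8 in the frame of jar between 0 and 0.06 m and z of pellet9 in the frame of jar between 0 and 0.06 m and horizontal distance between funnel and jar below 0.012 m and z of funnel in the frame of jar between 0.06 and 0.078 m), for 0.2 s.
2. the funnel is out of the jar and stands in its stand (horizontal distance between funnel and stand_mouth below 0.012 m and z of funnel in the frame of stand_mouth between -0.045 and -0.022 m and angle between funnel's own z axis and vertical below 0.2 rad and linear speed of funnel below 0.02 m/s), for 0.2 s.
3. the sash has been raised and the charged jar stands on the pad (value of joint sash above 0.15 m and x of jar in the frame of pad between -0.027 and 0.027 m and y of jar in the frame of pad between -0.027 and 0.027 m and z of jar in the frame of pad between -0.004 and 0.006 m and angle between jar's own z axis and vertical below 0.08 rad and horizontal distance between each of pellet1, pellet2, pellet3, pellet4, pellet5, pellet6, pellet7, pellet8, pellet9 and jar below 0.03 m and z of pellet1 in the frame of jar between 0 and 0.06 m and z of pellet2 in the frame of jar between 0 and 0.06 m and z of pellet3 in the frame of jar between 0 and 0.06 m and z of pellet4 in the frame of jar between 0 and 0.06 m and z of pellet5 in the frame of jar between 0 and 0.06 m and z of pellet6 in the frame of jar between 0 and 0.06 m and z of pellet7 in the frame of jar between 0 and 0.06 m and z of pellet8 in the frame of jar between 0 and 0.06 m and z of pellet9 in the frame of jar between 0 and 0.06 m), for 0.2 s.
At the end, for the whole second after the job is handed in: Sash raised under 8 mm; jar upright (0.08 rad) within 27 mm of the pad's centre in its x and y, all pellets in it; funnel seated in its stand, within 12 mm of its axis, tilt under 0.2 rad; all scoops right way up (0.15 rad), origins over the white mat; all at rest (all of step 2 and value of joint sash below 0.008 m and linear speed of each of jar, scoop1, scoop2, scoop3 below 0.02 m/s and x of jar in the frame of pad between -0.027 and 0.027 m and y of jar in the frame of pad between -0.027 and 0.027 m and z of jar in the frame of pad between -0.004 and 0.006 m and angle between jar's own z axis and vertical below 0.08 rad and horizontal distance between each of pellet1, pellet2, pellet3, pellet4, pellet5, pellet6, pellet7, pellet8, pellet9 and jar below 0.03 m and z of pellet1 in the frame of jar between 0 and 0.06 m and z of pellet2 in the frame of jar between 0 and 0.06 m and z of pellet3 in the frame of jar between 0 and 0.06 m and z of pellet4 in the frame of jar between 0 and 0.06 m and z of pellet5 in the frame of jar between 0 and 0.06 m and z of pellet6 in the frame of jar between 0 and 0.06 m and z of pellet7 in the frame of jar between 0 and 0.06 m and z of pellet8 in the frame of jar between 0 and 0.06 m and z of pellet9 in the frame of jar between 0 and 0.06 m and x of scoop1 in the frame of mat between -0.14 and 0.14 m and y of scoop1 in the frame of mat between -0.185 and 0.185 m and height (world z) of each of scoop1, scoop2, scoop3 below 0.012 m and angle between each of scoop1, scoop2, scoop3's own z axis and vertical below 0.15 rad and x of scoop2 in the frame of mat between -0.14 and 0.14 m and y of scoop2 in the frame of mat between -0.185 and 0.185 m and x of scoop3 in the frame of mat between -0.14 and 0.14 m and y of scoop3 in the frame of mat between -0.185 and 0.185 m); the robot touches nothing.
It fails at once if the jar is tipped over (more than 0.6 rad) (angle between jar's own z axis and vertical above 0.6 rad).
It fails at once if the amber bottle is pushed more than 40 mm (distance of amber_bottle from where it was at the start of the episode above 0.04 m).
Of pellet1, pellet2, pellet3, pellet4, pellet5, pellet6, pellet7, pellet8, pellet9 only 4 to 9 are there at a start; the rules pass over those that are not, and their reading is None.
At some moment in a run one of scoop1, scoop2, scoop3 may be knocked a few centimetres aside while the robot is not near it.
It also fails if it takes over 210 s, if anything falls off the work surface, if the arm or the gripper's body presses on something with over 40 N, if the wrist force passes 120 N, or if a joint passes its speed limit or range.

### The arm

A 6-joint arm with a two-finger parallel gripper is mounted at the origin on the work surface. World frame = base frame: x ahead of the robot, y to its left, z up, the work surface at z = 0. Lengths are in m, angles in rad, forces in N, time in s.
With the tool pointing down it reaches from about 0.25 to 0.775 m from the base axis. Payload 4 kg.
Tool frame: the origin (TCP) lies on the centre line of the jaws, within the pads' length; the fingertips stand robot.tips_ahead ahead of it and the grasp point (between the pads) lies 8 mm behind it (robot.tips_ahead is the distance from the TCP to the fingertips, in m); z points along the fingers, y is the line along which they close (so a half turn about z gives the same grasp; the last joint's range is limited). The gripper opens to 94 mm and grips with 3 to 60 N. Pads are 16 mm wide; open, the fingers measure 119 mm over their backs; the gripper's body (75 mm by 177 mm) begins 78 mm behind the grasp point.
Start: joints at [-1.338, 0.087, 1.371, -0, 1.684, -0.103], TCP at [0.181, -0.519, 0.217] pointing down, gripper open.
Joint ranges: [-3.1, 3.1], [-0.76, 2.03], [0.27, 2.55], [-1.08, 4.22], [0.17, 2.65], [-2.57, 2.57]. Speed limits (rad/s): [2.79, 2.79, 3.14, 3.14, 3.14, 3.14].

### API

Orientations are given as [roll, pitch, yaw] about the fixed x, y, z axes, in that order (R = Rz(yaw) Ry(pitch) Rx(roll)).
In Python, from bench import robot, snapshot, close_job, spotter gives the robot as it stands. The module is installed in compiled form; this text tells all that it offers.
- The arm moves only by the tool servo_tool, never from a script. Its argument "commands" is one flat list of numbers, 7 for each row, row after row: the shift along the tool's x, y, z in m, then the turn, a rotation vector about the tool's x, y, z in degrees, then the finger opening in m, from 0 to 0.094. In form: [x, y, z, ax, ay, az, grip, x, y, z, ax, ay, az, grip, ...]. A call has 1 to 10 rows; each row is the pose to reach, as a shift and turn from the pose commanded when the call began, along the tool's axes at that moment; what a row does not reach only later rows make up. A row lasts 1/8 s, in which the tool goes at most 62.5 mm and 10.7 degrees, less where a joint would pass 70% of its speed; a pose out of reach is approached as far as the arm can. A call with a gripper value outside its range is refused whole. The fingers move at their own pace and stop on an object; the grip force is fixed at half the most. Time passes only in rows, so rows that repeat a pose let the fingers close. It gives the time, the measured TCP pose, the force, the opening and the grip force at its end, in the units of the state.
- robot.get_obs(): the state, without advancing time (a new reading comes with each control period).
- snapshot(name): name is "scene" or "top" or "wrist"; returns a dict with "img" (400x640x3 uint8, blue, green, red), "camera_matrix" (3x3 intrinsics, pixels), "extrinsics" (4x4, takes a point from camera to world coordinates); the wrist camera has in their place "hand_eye" (4x4, takes a point from camera to tool coordinates, whose origin is the TCP and whose axes are the flange's). Camera axes: x right, y down, z forward; pixel columns grow to the right and rows downward; lengths in m; the calibration is good to about 2 mm. A picture is of the moment at which its call begins: read the wrist's pose just before it. There is no depth.
- close_job(): hands the job in; it is judged then, once.
Trained networks look in a picture, given as the dict that the camera call returned (one of the last four; its "shot" number tells which), for a name from the list of things; names that differ only in an ending like _2 or _b are one class to them, and where a whole thing is asked for, a point or a joint stands for the part that bears it (a point fixed in the world has none). Each returns a list of dicts, best first, with "conf" (0 to 1); they miss things now and then, are a little off and sometimes report something else, mostly with a low value. They report only what shows in the picture. A call takes as long as a camera call. They do not tell look-alikes from the thing itself.
- spotter.trace(name, picture): "region" (400x640 bool, what is visible of it) and "box" ([left, top, width, height] in pixels, round what is visible of it).
The state is a dict: "time": time; "joint_positions": joint angles; "qvel": joint speeds; "joint_torque": joint torques, N m; "tool_pos": TCP position; "ee_rot": TCP orientation; "wrist_force": force on the tool from outside, world axes, zero at the start; "wrist_torque": the same for the moment, N m; "width": finger opening in m; "finger_force": force on a finger pad.
Only numpy, scipy, OpenCV 4.12 (cv2) and the standard library are available. Lean on these libraries where they do the work, as an engineer would, in place of code of your own. Each camera call takes 0.05 s, during which the arm holds its last target. There are 200 camera calls.

## Working session

There is one attempt and no reset: what is moved stays moved. The work goes in short steps, Python scripts to look and compute and a tool call to move; the robot and the scene stay as the last step left them, time stands still between calls to the robot, and variables do not carry over. Pictures are saved under pics/ and viewed, at most 14 in all, crops included, and the job is handed in when it is done.

Besides the shell and the picture viewer there is one more tool, called after "Emit:" as name(argument=value, ...), one argument or row to a line, values as JSON. servo_tool: Moves the arm, as the interface text tells. Its arguments: {"type":"object","properties":{"commands":{"type":"array","items":{"type":"number"}}},"required":["commands"]}

```bash
mkdir -p pics; ls
cat > h.py <<'E'
import numpy as np,cv2,sys
from bench import robot,snapshot,close_job,spotter
from scipy.spatial.transform import Rotation as R
def T(o=None):
    o=o or robot.get_obs(); M=np.eye(4); M[:3,:3]=R.from_euler('xyz',o['ee_rot']).as_matrix(); M[:3,3]=o['tool_pos']; return M
def shot(n):
    o=robot.get_obs(); s=snapshot(n); s['E']=s['extrinsics'] if n!='wrist' else T(o)@s['hand_eye']; return s
def ray(s,uv):
    d=np.linalg.inv(s['camera_matrix'])@[uv[0],uv[1],1]; d=s['E'][:3,:3]@d; return s['E'][:3,3],d/np.linalg.norm(d)
def atz(s,uv,z):
    p,d=ray(s,uv); return p+d*(z-p[2])/d[2]
def proj(s,P):
    q=np.linalg.inv(s['E'])@np.append(P,1); q=s['camera_matrix']@q[:3]; return q[:2]/q[2]
def tri(obs):
    A=0;b=0
    for s,uv in obs:
        p,d=ray(s,uv); M=np.eye(3)-np.outer(d,d); A=A+M; b=b+M@p
    return np.linalg.solve(A,b)
def rel(pos,Rm=None,o=None):
    M=T(o); print('shift',np.round(M[:3,:3].T@(np.array(pos)-M[:3,3]),4), '' if Rm is None else np.round(R.from_matrix(M[:3,:3].T@Rm).as_rotvec(degrees=True),2))
def down(yaw): # tool down, closing axis (tool y) at world angle yaw
    y=np.array([np.cos(yaw),np.sin(yaw),0]); z=np.array([0,0,-1.]); return np.stack([np.cross(y,z),y,z],1)
E
cat > a.py <<'E'
from h import *
print(robot.get_obs(), robot.tips_ahead)
for n in ['scene','top','wrist']:
    s=shot(n); cv2.imwrite(f'pics/{n}0.png',s['img']); print(n,np.round(s['E'],3).tolist(),s['camera_matrix'].tolist())
    if n=='wrist': print(s['hand_eye'].round(4).tolist())
    for k in ['scoop1','pellet1','jar','funnel','funnel_tab','stand_mouth','mat','amber_bottle','sash_handle','pad']:
        for d in spotter.trace(k,s):
            ys,xs=np.where(d['region']); print(k,round(d['conf'],2),d['box'],(xs.mean().round(1),ys.mean().round(1)) if len(xs) else '')
E
python3 a.py
```

```text
pics
{'time': 0.0, 'joint_positions': array([-1.33808019e+00,  8.79693134e-02,  1.37224972e+00, -3.63627910e-05,
        1.68354505e+00, -1.03085813e-01]), 'qvel': array([-0.00190014, -0.00186885,  0.0007942 ,  0.00061006, -0.00151888,
       -0.00117995]), 'joint_torque': array([-8.39736167e-04, -3.40187466e+01, -3.02423036e+01,  7.17013003e-02,
        3.31327273e-02, -1.77503907e-04]), 'tool_pos': array([ 0.18111295, -0.51878586,  0.2152986 ]), 'ee_rot': array([-3.13942903e+00, -1.87498880e-04,  3.35797698e-01]), 'wrist_force': array([ 0.10036171, -0.25613645, -0.07548115]), 'wrist_torque': array([-0.03268057, -0.05565439, -0.01906832]), 'finger_force': 0.0, 'width': 0.09402527619678004} 0.011
scene [[0.882, 0.367, -0.295, 0.883], [0.471, -0.677, 0.566, -0.768], [0.008, -0.638, -0.77, 1.116], [0.0, 0.0, 0.0, 1.0]] [[466.7490400233292, 0.0, 318.97570057886253], [0.0, 466.7490400233292, 195.58907464019435], [0.0, 0.0, 1.0]]
scoop1 0.96 [289.8, 106.9, 31.0, 44.9] (np.float64(304.5), np.float64(131.7))
scoop1 0.92 [229.2, 275.1, 71.6, 40.7] (np.float64(258.6), np.float64(295.3))
scoop
[... 2376 characters left out ...]
 159.7, 89.5] (np.float64(167.9), np.float64(174.9))
pad 0.87 [2.3, 0.0, 244.0, 222.8] (np.float64(104.0), np.float64(106.2))
wrist [[0.33, -0.907, -0.263, 0.258], [-0.944, -0.317, -0.092, -0.492], [0.0, 0.278, -0.96, 0.384], [0.0, 0.0, 0.0, 1.0]] [[334.4942595357325, 0.0, 324.90900500149917], [0.0, 334.4942595357325, 197.51468285549274], [0.0, 0.0, 1.0]]
[[0.0008, -0.9605, -0.2783, 0.0816], [1.0, 0.0008, 0.0002, -0.0001], [-0.0, -0.2783, 0.9605, -0.1677], [0.0, 0.0, 0.0, 1.0]]
scoop1 0.64 [134.4, 0.0, 78.6, 186.4] (np.float64(171.4), np.float64(69.5))
jar 0.74 [343.5, 0.0, 46.5, 16.2] (np.float64(371.0), np.float64(4.9))
mat 0.87 [344.1, 0.0, 45.8, 14.3] (np.float64(371.2), np.float64(4.5))
```

View pics/scene0.png

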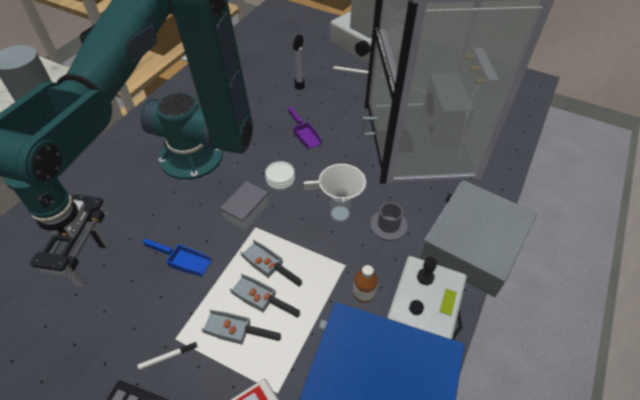

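View pics/top0.png

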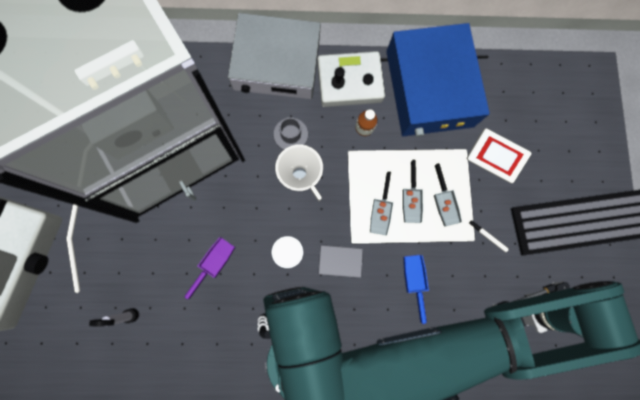

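The scene view shows the mat with three scoops (lips toward the robot at about 265,262, 255,295 and 232,327), the funnel in the jar at (340,185) and the stand at (388,220). The bottle is at (365,284) and the cabinet is at upper right. In the top view the scoops are at about (382,205), (412,192) and (447,195), the funnel is at (300,168) with its tab at (318,193), the stand is at (291,131), and the sash handle is near (187,188). The blue and purple scoops are decoys.

```bash
cat > b.py <<'E'
from h import *
t=shot('top'); s=shot('scene')
up=lambda im,x,y,w,h,k:cv2.resize(im[y:y+h,x:x+w],None,fx=k,fy=k,interpolation=cv2.INTER_CUBIC)
cv2.imwrite('pics/c1.png',up(t['img'],60,90,270,140,2.9))
print('scoop h',[atz(t,p,.045).round(3) for p in [(388,174),(413,162),(438,166)]])
print('lip',[atz(t,p,.012).round(3) for p in [(380,233),(412,221),(453,224)]])
print('funnel rim',atz(t,(299.5,168),.153).round(3),'tab',atz(t,(318,194),.143).round(3))
print('stand',atz(t,(290.5,130),.07).round(3),tri([(t,(290.5,130)),(s,(389,211))]).round(3),'funnel tri',tri([(t,(299.5,168)),(s,(342,182))]).round(3))
print('mat',[atz(t,p,.003).round(3) for p in [(348,150),(468,150),(474,241),(352,243)]],'bottle',atz(t,(369,115),.12).round(3))
print('handle',tri([(t,(187,188)),(s,(368,127))]).round(3),atz(t,(187,188),.05).round(3))
print('sash bottom',atz(t,(140,216),.0).round(3),atz(t,(242,160),.0).round(3))
E
python3 b.py
```

```text
scoop h [array([ 0.55 , -0.253,  0.045]), array([ 0.589, -0.331,  0.045]), array([ 0.578, -0.408,  0.045])]
lip [array([ 0.373, -0.231,  0.012]), array([ 0.411, -0.33 ,  0.012]), array([ 0.403, -0.457,  0.012])]
funnel rim [0.538 0.015 0.153] tab [ 0.467 -0.037  0.143]
stand [0.676 0.046 0.07 ] [0.68  0.047 0.065] funnel tri [0.542 0.017 0.146]
mat [array([ 0.636, -0.135,  0.003]), array([ 0.642, -0.521,  0.003]), array([ 0.352, -0.523,  0.003]), array([ 0.342, -0.146,  0.003])] bottle [ 0.709 -0.186  0.12 ]
handle [0.489 0.341 0.072] [0.497 0.35  0.05 ]
sash bottom [0.418 0.5   0.   ] [0.598 0.198 0.   ]
```

View pics/c1.png

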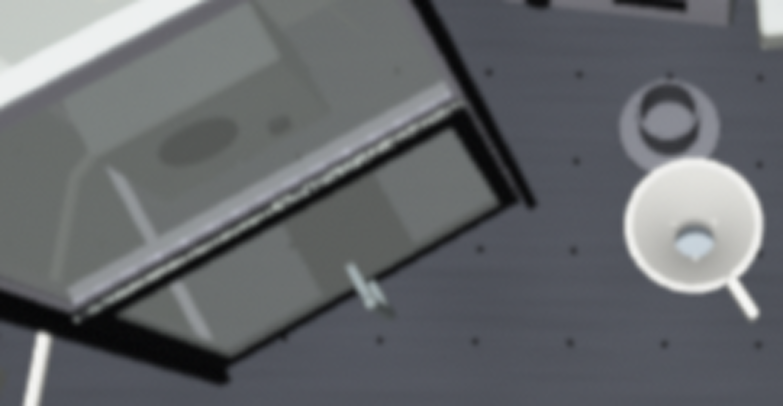

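The crop shows the funnel at (693,228), its tab at (742,297), and the stand at (668,122). The sash handle bar and stems are around (365,285), and the cabinet opening faces lower right. Next I'll move the wrist camera over the mat.

Emit:
servo_tool(
  commands=[0.363,-0.073,-0.085,0,0,19.2,0.094,0.363,-0.073,-0.085,0,0,19.2,0.094,0.363,-0.073,-0.085,0,0,19.2,0.094,0.363,-0.073,-0.085,0,0,19.2,0.094,0.363,-0.073,-0.085,0,0,19.2,0.094,0.363,-0.073,-0.085,0,0,19.2,0.094,0.363,-0.073,-0.085,0,0,19.2,0.094,0.363,-0.073,-0.085,0,0,19.2,0.094,0.363,-0.073,-0.085,0,0,19.2,0.094,0.363,-0.073,-0.085,0,0,19.2,0.094],
)

```text
time: 3.0
tool_pos: [0.4986, -0.3318, 0.3013]
ee_rot: [-3.142, 0.001, -0.002]
wrist_force: [-0.2, -0.2, 0.3]
width: 0.0938
finger_force: 0.0
```

```bash
cat > c.py <<'E'
from h import *
w=shot('wrist'); cv2.imwrite('pics/w1.png',w['img'])
np.savez('/tmp/w1.npz',**{k:w[k] for k in ['img','E','camera_matrix']})
for d in spotter.trace('scoop1',w):
    ys,xs=np.where(d['region']); m=d['region']
    g=w['img'][m].mean(1); dark=m.copy(); dark[m]=g<60
    dy,dx=np.where(dark); P=np.stack([dx,dy],1).astype(float)
    print(round(d['conf'],2),d['box'],len(xs),len(dx))
    if len(dx)>50:
        c=P.mean(0); u,sv,vt=np.linalg.svd(P-c,full_matrices=False); a=(P-c)@vt[0]
        e=[c+vt[0]*np.percentile(a,1),c+vt[0]*np.percentile(a,99)]
        print('  handle ends',[ (x.round(0).tolist(),atz(w,x,.045).round(4).tolist()) for x in e])
for d in spotter.trace('pellet1',w): print('pel',round(d['conf'],2),d['box'])
E
python3 c.py
```

```text
0.97 [372.0, 91.3, 58.3, 141.7] 3972 0
0.89 [302.8, 278.7, 44.5, 119.6] 2113 9
0.85 [229.2, 112.9, 55.0, 138.6] 3436 212
  handle ends [([267.0, 114.0], [0.5641, -0.2604, 0.045]), ([259.0, 180.0], [0.4813, -0.2454, 0.045])]
0.56 [303.5, 80.9, 44.6, 148.0] 3521 0
pel 0.7 [311.8, 155.5, 15.0, 12.1]
pel 0.7 [245.3, 194.0, 17.7, 11.4]
pel 0.6 [323.9, 169.7, 11.4, 11.4]
pel 0.55 [254.3, 207.1, 14.2, 14.3]
pel 0.5 [392.8, 189.1, 12.0, 10.6]
pel 0.49 [394.1, 174.3, 15.6, 11.9]
pel 0.43 [317.1, 179.4, 14.5, 13.9]
pel 0.36 [302.6, 80.7, 46.1, 147.5]
```

View pics/w1.png

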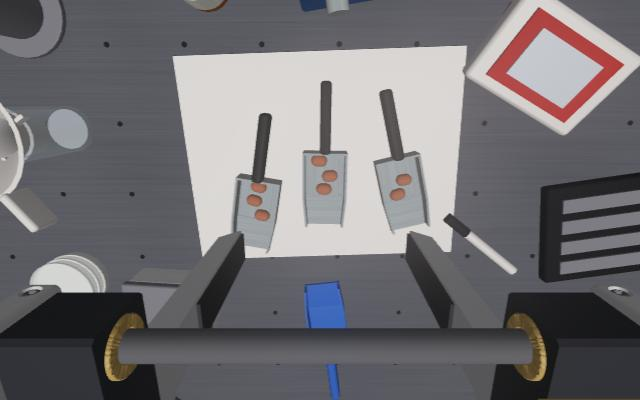

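The wrist view shows the three grey scoops with handles up in the image, ends at (265,114)-(258,181), (326,82)-(325,153) and (386,91)-(399,158). They hold 3, 3 and 2 pellets.

```bash
cat > d.py <<'E'
from h import *
w=dict(np.load('/tmp/w1.npz'))
t=shot('top')
for n,a,b,tp in [('A',(265,115),(258.5,181),(389,173)),('B',(326,82),(325,153),(413,161)),('C',(386,91),(398.5,158),(437.5,165))]:
    p,q=atz(w,a,.045),atz(w,b,.045); d=q-p; L=np.linalg.norm(d); d/=L
    g=p+d*0.045
    print(n,'tip',p.round(4),'len',L.round(4),'lipdir deg',np.degrees(np.arctan2(d[1],d[0])).round(1),'tri tip',tri([(w,a),(t,tp)]).round(3),'grasp x-87',g.round(4),'origin',(p+d*.132).round(3))
    g[2]=.024; a=np.arctan2(d[1],d[0])+np.pi
    print('   yaw',np.degrees((a+np.pi)%(2*np.pi)-np.pi).round(2)); rel(g,down(a-np.pi/2))
E
python3 d.py
```

```text
A tip [ 0.563  -0.2579  0.045 ] len 0.0844 lipdir deg 171.3 tri tip [ 0.56  -0.257  0.029] grasp x-87 [ 0.5185 -0.2511  0.045 ] origin [ 0.433 -0.238  0.045]
   yaw -8.66
shift [ 0.0192 -0.0802  0.2775] [0.   0.   8.63]
B tip [ 0.6014 -0.333   0.045 ] len 0.0854 lipdir deg 179.1 tri tip [ 0.6   -0.335  0.023] grasp x-87 [ 0.5564 -0.3323  0.045 ] origin [ 0.469 -0.331  0.045]
   yaw -0.85
shift [0.0572 0.001  0.2775] [0.   0.   0.82]
C tip [ 0.5911 -0.4055  0.045 ] len 0.0839 lipdir deg -166.2 tri tip [ 0.59  -0.414  0.014] grasp x-87 [ 0.5474 -0.4162  0.045 ] origin [ 0.463 -0.437  0.045]
   yaw 13.8
shift [0.0482 0.0849 0.2775] [  0.     0.   -13.84]
```

Emit:
servo_tool(
  commands=[0.019,-0.08,0.2,0,0,8.6,0.045,0.019,-0.08,0.2,0,0,8.6,0.045,0.019,-0.08,0.2,0,0,8.6,0.045,0.019,-0.08,0.2,0,0,8.6,0.045,0.019,-0.08,0.2,0,0,8.6,0.045,0.019,-0.08,0.24,0,0,8.6,0.045,0.019,-0.08,0.277,0,0,8.6,0.045,0.019,-0.08,0.277,0,0,8.6,0.045,0.019,-0.08,0.277,0,0,8.6,0.0,0.019,-0.08,0.277,0,0,8.6,0.0],
)

```text
time: 4.45
tool_pos: [0.5206, -0.2521, 0.0275]
ee_rot: [3.139, -0.005, -0.15]
wrist_force: [-0.7, -0.2, -0.0]
width: 0.0286
finger_force: 0.0
```

Emit:
servo_tool(
  commands=[0,0,0,0,0,0,0,0,0,0,0,0,0,0],
)

```text
time: 4.7
tool_pos: [0.5195, -0.2508, 0.0259]
ee_rot: [3.141, -0.002, -0.149]
wrist_force: [0.6, 1.4, 3.7]
width: 0.014
finger_force: 30.0
```

```bash
cat > pour.py <<'E'
from h import *
def tcp(L,h,th,gx=-.087,gz=.023):
    # scoop: lip point L, heading h (world angle of lip dir), tilt th lip-down
    X0=np.array([np.cos(h),np.sin(h),0]); Z0=np.array([0,0,1.]); Y=np.cross(Z0,X0)
    X=np.cos(th)*X0-np.sin(th)*Z0; Z=np.cross(X,Y)
    p=L+X*(gx-.063)+Z*(gz-.009)
    return p,np.stack([-X,Y,-Z],1)
def rows(base,poses):
    pb,Rb=base
    for p,Rm in poses:
        print(np.r_[(Rb.T@(p-pb)).round(3),R.from_matrix(Rb.T@Rm).as_rotvec(degrees=True).round(1)].tolist())
if __name__=='__main__':
    L=np.array([.554,.016,.185]); M=T()
    p0=tcp(L,np.pi,0); print(p0[0]); rows((M[:3,3],M[:3,:3]),[p0])
    print('tilt'); rows(p0,[tcp(L-[0,0,.012*k/10],np.pi,np.radians(6.8*k)) for k in range(1,11)])
E
python3 pour.py
```

```text
[0.704 0.016 0.199]
[0.143, -0.291, -0.173, 0.0, -0.1, -8.6]
tilt
[-0.003, 0.0, -0.016, 0.0, 6.8, 0.0]
[-0.007, 0.0, -0.032, 0.0, 13.6, 0.0]
[-0.014, 0.0, -0.048, 0.0, 20.4, 0.0]
[-0.023, 0.0, -0.062, 0.0, 27.2, 0.0]
[-0.033, 0.0, -0.075, 0.0, 34.0, 0.0]
[-0.046, 0.0, -0.087, 0.0, 40.8, 0.0]
[-0.059, 0.0, -0.098, 0.0, 47.6, 0.0]
[-0.074, 0.0, -0.107, 0.0, 54.4, 0.0]
[-0.09, 0.0, -0.113, 0.0, 61.2, 0.0]
[-0.107, 0.0, -0.118, 0.0, 68.0, 0.0]
```

Emit:
servo_tool(
  commands=[0,0,-0.02,0,0,0,0,0,0,-0.05,0,0,0,0,0,0,-0.085,0,0,0,0,0,0,-0.12,0,0,0,0,0,0,-0.15,0,0,0,0,0.006,-0.012,-0.17,0,0,-0.5,0,0.016,-0.032,-0.173,0,0,-1,0,0.032,-0.064,-0.173,0,0,-2,0,0.048,-0.098,-0.173,0,0,-3,0,0.064,-0.13,-0.173,0,0,-4,0],
)

```text
time: 5.95
tool_pos: [0.6018, -0.1307, 0.1968]
ee_rot: [3.141, 0.001, -0.079]
wrist_force: [-0.8, -0.2, -1.3]
width: 0.0139
finger_force: 30.0
```

```bash
python3 pour.py | head -2; python3 -c "
from h import *
w=shot('wrist'); cv2.imwrite('pics/w2.png',w['img'])"
```

```text
[0.704 0.016 0.199]
[0.09, -0.154, -0.002, 0.0, 0.0, -4.5]
```

View pics/w2.png

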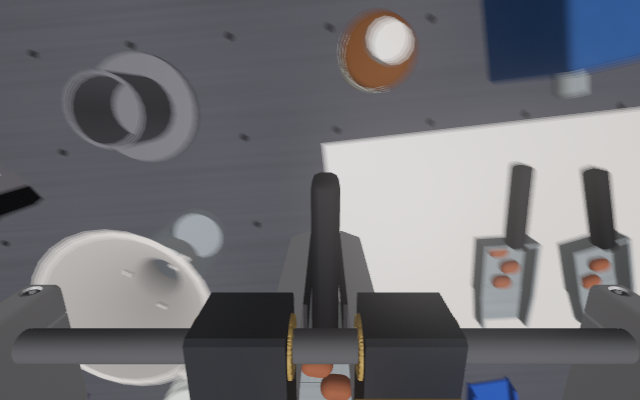

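The wrist view shows the held scoop with at least two pellets visible at (325,380). The funnel is at (125,305) and the stand mouth at (108,108).

Emit:
servo_tool(
  commands=[0.018,-0.032,-0.002,0,0,-1,0,0.036,-0.063,-0.002,0,0,-2,0,0.055,-0.095,-0.002,0,0,-3,0,0.072,-0.124,-0.002,0,0,-4,0,0.084,-0.144,-0.002,0,0,-4.5,0,0.09,-0.154,-0.002,0,0,-4.5,0,0.09,-0.154,-0.002,0,0,-4.5,0,0.09,-0.154,-0.002,0,0,-4.5,0],
)

```text
time: 7.0
tool_pos: [0.7031, 0.0137, 0.1994]
ee_rot: [3.141, 0.0, -0.002]
wrist_force: [0.3, 0.0, -1.5]
width: 0.0138
finger_force: 30.0
```

```bash
cat > e.py <<'E'
from h import *
t=shot('top'); s=shot('scene'); w=shot('wrist')
for n,c in [('top',t),('scene',s),('wrist',w)]:
    for k in ['funnel','jar','stand_mouth']:
        for d in spotter.trace(k,c)[:2]: 
            b=d['box']; print(n,k,round(d['conf'],2),np.round(b,1), [atz(c,(b[0]+b[2]/2,b[1]+b[3]/2),z).round(3).tolist() for z in (0.15,.07)])
x,y=330,140
a=cv2.resize(s['img'][100:300,240:440],None,fx=2,fy=2); b=cv2.resize(t['img'][70:270,200:400],None,fx=2,fy=2)
cv2.imwrite('pics/e.png',np.hstack([a,b]))
M=T(); print(M[:3,3])
E
python3 e.py
```

```text
top funnel 0.58 [315.6 158.2  11.1  41.2] [[0.509, -0.045, 0.15], [0.527, -0.048, 0.07]]
top jar 0.57 [401.9 159.9  23.1  61.1] [[0.48, -0.302, 0.15], [0.495, -0.323, 0.07]]
scene funnel 0.65 [300.6 163.2  58.8  34.6] [[0.514, 0.005, 0.15], [0.483, 0.069, 0.07]]
scene jar 0.67 [329.5 193.6  21.4  27.8] [[0.581, -0.067, 0.15], [0.556, -0.009, 0.07]]
scene stand_mouth 0.9 [370.8 201.   34.7  41.5] [[0.71, -0.05, 0.15], [0.696, 0.009, 0.07]]
[0.70343577 0.0146495  0.19949936]
```

View pics/e.png

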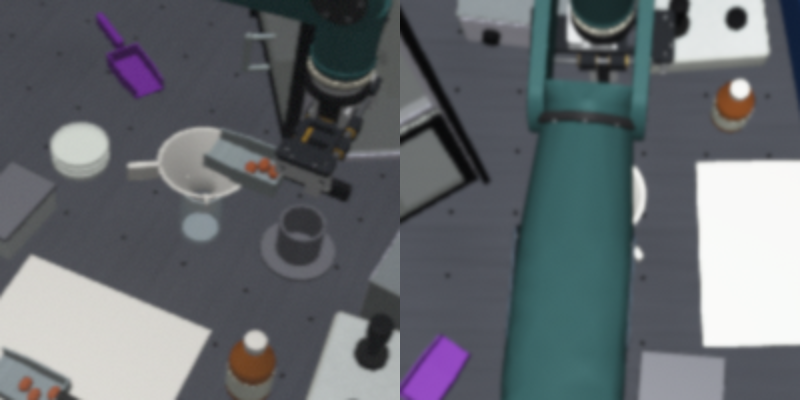

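The scoop is over the funnel with 3 pellets near its rear, and the lip is about at the funnel's centre. Tilting now.

Emit:
servo_tool(
  commands=[-0.003,0,-0.016,0,6.8,0,0,-0.007,0,-0.032,0,13.6,0,0,-0.014,0,-0.048,0,20.4,0,0,-0.023,0,-0.062,0,27.2,0,0,-0.033,0,-0.075,0,34,0,0,-0.046,0,-0.087,0,40.8,0,0,-0.059,0,-0.098,0,47.6,0,0,-0.074,0,-0.107,0,54.4,0,0,-0.09,0,-0.113,0,61.2,0,0,-0.107,0,-0.118,0,68,0,0],
)

```text
time: 8.85
tool_pos: [0.5953, 0.015, 0.318]
ee_rot: [3.14, -1.19, 0.001]
wrist_force: [-0.5, 1.2, -1.7]
width: 0.0139
finger_force: 30.0
```

Emit:
servo_tool(
  commands=[0,0,0,0,0,0,0,0,0,0,0,0,0,0,0,0,0,0,0,0,0,0,0,0,0,0,0,0],
)

```text
time: 9.35
tool_pos: [0.5975, 0.0147, 0.3192]
ee_rot: [3.141, -1.188, 0.0]
wrist_force: [-0.6, -0.1, -1.6]
width: 0.0141
finger_force: 30.0
```

Run:
```python
from h import *
s=shot('scene'); w=shot('wrist')
for n,c in [('s',s),('w',w)]:
    for d in spotter.trace('pellet1',c): print(n,round(d['conf'],2),np.round(d['box'],0))
a=cv2.resize(s['img'][100:300,240:440],None,fx=2,fy=2); b=cv2.resize(w['img'],(400,250)); b=cv2.copyMakeBorder(b,0,150,0,0,0)
cv2.imwrite('pics/f.png',np.hstack([a,b]))
```

```text
s 0.63 [226. 326.   5.  10.]
s 0.57 [250. 289.   3.   8.]
s 0.48 [252. 294.   8.   8.]
w 0.25 [  0. 277. 116. 122.]
```

View pics/f.png

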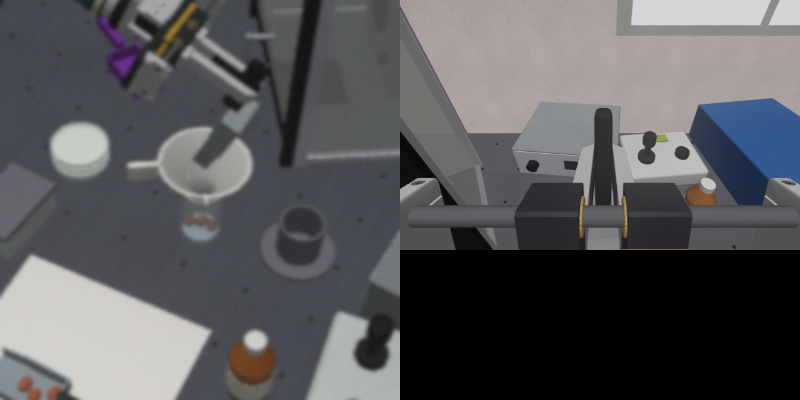

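The picture shows three pellets at the bottom of the jar (200,222) and an empty scoop. Next I return the scoop.

```bash
cat >> h.py <<'E'
def go(*P): # world (x,y,z,yawdeg of tool x) tool-down targets from present pose
    M=T()
    for x,y,z,a in P:
        a=np.radians(a); rel((x,y,z),down(a-np.pi/2))
E
python3 -c "
from h import *
M=T(); rel(M[:3,3]+[0,0,.06]); go((.62,0,.34,0),(.5195,-.2508,.15,-8.5))"
```

```text
shift [ 0.0556  0.     -0.0225] 
shift [0.0295 0.0147 0.0132] [ 4.000e-02 -6.799e+01 -4.000e-02]
shift [-0.1843  0.2656 -0.0086] [ -5.01 -67.86   7.44]
```

Emit:
servo_tool(
  commands=[0.056,0,-0.022,0,0,0,0,0.056,0,-0.022,0,-8,0,0,0.03,0.015,0.013,0,-68,0,0,0.03,0.015,0.013,0,-68,0,0,0.03,0.015,0.013,0,-68,0,0,0.03,0.015,0.013,0,-68,0,0,0.03,0.015,0.013,0,-68,0,0,0.03,0.015,0.013,0,-68,0,0,0.03,0.015,0.013,0,-68,0,0,0.03,0.015,0.013,0,-68,0,0],
)

```text
time: 10.8
tool_pos: [0.6198, -0.0002, 0.3405]
ee_rot: [3.142, -0.002, -0.001]
wrist_force: [0.3, -0.5, -1.4]
width: 0.014
finger_force: 30.0
```

```bash
python3 -c "
from h import *
print(robot.get_obs()['ee_rot'])
go((.5195,-.2508,.12,-8.5),(.5195,-.2508,.0265,-8.5))
t=shot('top'); cv2.imwrite('pics/t3.png',t['img'][130:270,340:500])
for d in spotter.trace('scoop1',t): print(round(d['conf'],2),np.round(d['box'],0))
"
```

```text
[ 3.14152224e+00 -1.94705203e-03 -9.97450039e-04]
shift [-0.1005  0.2507  0.2203] [-0.   -0.11  8.44]
shift [-0.1006  0.2507  0.3138] [-0.   -0.11  8.44]
0.96 [404. 254.  27.  67.]
0.8 [186. 236.  47.  64.]
0.62 [400. 160.  21.  62.]
```

Emit:
servo_tool(
  commands=[-0.1,0.251,0.22,0,0,8.4,0,-0.1,0.251,0.22,0,0,8.4,0,-0.1,0.251,0.22,0,0,8.4,0,-0.1,0.251,0.22,0,0,8.4,0,-0.1,0.251,0.22,0,0,8.4,0,-0.1,0.251,0.22,0,0,8.4,0,-0.1,0.251,0.22,0,0,8.4,0,-0.1,0.251,0.26,0,0,8.4,0,-0.1,0.251,0.295,0,0,8.4,0,-0.1,0.251,0.307,0,0,8.4,0],
)

```text
time: 12.15
tool_pos: [0.5191, -0.2496, 0.0331]
ee_rot: [-3.141, 0.0, -0.147]
wrist_force: [-0.7, -0.4, -0.9]
width: 0.0141
finger_force: 30.0
```

Emit:
servo_tool(
  commands=[0,0,0.007,0,0,0,0,0,0,0.007,0,0,0,0,0,0,0.007,0,0,0,0.045,0,0,0.007,0,0,0,0.045,0,0,0.007,0,0,0,0.045,0,0,-0.05,0,0,0,0.045,0,0,-0.11,0,0,0,0.045,0,0,-0.17,0,0,0,0.045,-0.02,0.06,-0.22,0,0,-8.5,0.045,-0.02,0.06,-0.22,0,0,-8.5,0.045],
)

```text
time: 13.4
tool_pos: [0.4909, -0.3099, 0.2575]
ee_rot: [3.137, -0.005, -0.002]
wrist_force: [-0.0, 0.9, -1.1]
width: 0.0451
finger_force: 0.0
```

Emit:
servo_tool(
  commands=[0,0,-0.02,0,0,0,0.045,0,0,-0.02,0,0,0,0.045],
)

```text
time: 13.65
tool_pos: [0.4912, -0.3076, 0.2738]
ee_rot: [3.141, -0.001, -0.001]
wrist_force: [-0.2, 0.5, 0.1]
width: 0.0452
finger_force: 0.0
```

```bash
python3 c.py
```

```text
0.98 [318.3, 287.1, 45.6, 112.4] 1937 0
0.82 [244.5, 107.3, 56.0, 143.5] 3917 1
0.68 [320.5, 73.5, 46.9, 156.0] 4132 0
0.55 [393.0, 84.1, 60.6, 151.2] 4843 0
0.26 [411.8, 190.0, 14.2, 13.3] 169 0
pel 0.74 [411.3, 188.1, 18.1, 14.9]
pel 0.58 [330.0, 149.3, 16.1, 15.9]
pel 0.53 [418.3, 175.0, 16.3, 8.4]
pel 0.48 [341.2, 167.1, 14.0, 13.4]
pel 0.43 [333.5, 180.5, 17.3, 13.3]
```

View pics/w1.png

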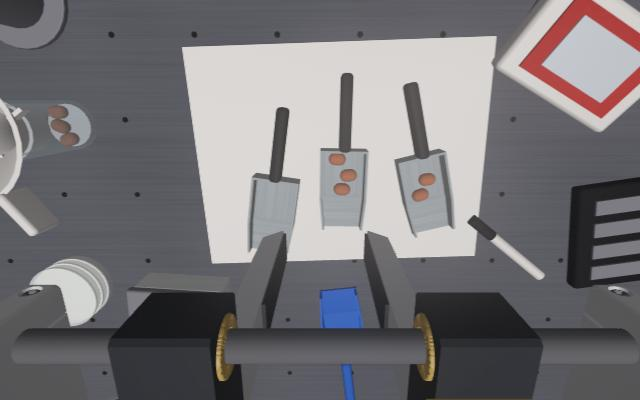

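Scoop A lies empty on the mat, and three pellets are in the jar (70,125). Scoop B's handle runs (347,74)-(345,151), and C's runs (411,84)-(423,157).

```bash
cat > d2.py <<'E'
from h import *
w=dict(np.load('/tmp/w1.npz'))
for n,a,b in [('B',(347,74),(345.5,151)),('C',(411,84),(423,157))]:
    p,q=atz(w,a,.045),atz(w,b,.045); d=q-p; L=np.linalg.norm(d); d/=L
    g=(q-d*.043); a=np.arctan2(d[1],d[0])+np.pi; yaw=np.degrees((a+np.pi)%(2*np.pi)-np.pi)
    print(n,'len',L.round(4),g.round(4),yaw); go((g[0],g[1],.10,yaw),(g[0],g[1],.026,yaw))
E
python3 d2.py
```

```text
B len 0.0859 [ 0.5586 -0.332   0.045 ] -0.13616746002252927
shift [0.0684 0.0256 0.1712] [-0.12  0.14  0.17]
shift [0.0685 0.0258 0.2452] [-0.12  0.14  0.17]
C len 0.0849 [ 0.5502 -0.4142  0.045 ] 13.75425562019136
shift [0.0599 0.1078 0.171 ] [ -0.14   0.12 -13.72]
shift [0.0601 0.108  0.245 ] [ -0.14   0.12 -13.72]
```

Emit:
servo_tool(
  commands=[0.068,0.026,0.17,0,0,0,0.045,0.068,0.026,0.17,0,0,0,0.045,0.068,0.026,0.17,0,0,0,0.045,0.068,0.026,0.17,0,0,0,0.045,0.068,0.026,0.215,0,0,0,0.045,0.068,0.026,0.245,0,0,0,0.045,0.068,0.026,0.246,0,0,0,0.045,0.068,0.026,0.246,0,0,0,0.0,0.068,0.026,0.246,0,0,0,0.0,0.068,0.026,0.246,0,0,0,0.0],
)

```text
time: 15.05
tool_pos: [0.5597, -0.3342, 0.0294]
ee_rot: [3.14, -0.003, 0.001]
wrist_force: [0.1, -0.7, 0.5]
width: 0.0187
finger_force: 0.0
```

Emit:
servo_tool(
  commands=[0,0,0,0,0,0,0,0,0,0,0,0,0,0,0,0,-0.02,0,0,0,0,0,0,-0.05,0,0,0,0,0,0,-0.085,0,0,0,0,0,0,-0.12,0,0,0,0,0,0,-0.15,0,0,0,0,0,0,-0.17,0,0,0,0,0,0,-0.173,0,0,0,0,0,0,-0.173,0,0,0,0],
)

```text
time: 16.3
tool_pos: [0.5586, -0.3334, 0.1998]
ee_rot: [-3.141, 0.001, 0.001]
wrist_force: [0.1, 0.0, -2.0]
width: 0.014
finger_force: 30.0
```

```bash
python3 pour.py|head -2
```

```text
[0.704 0.016 0.199]
[0.146, -0.349, 0.001, -0.0, 0.0, 0.0]
```

Emit:
servo_tool(
  commands=[0.006,-0.015,0,0,0,0,0,0.02,-0.047,0,0,0,0,0,0.036,-0.085,0,0,0,0,0,0.053,-0.125,0,0,0,0,0,0.07,-0.165,0,0,0,0,0,0.087,-0.205,0,0,0,0,0,0.104,-0.245,0,0,0,0,0,0.12,-0.285,0,0,0,0,0,0.135,-0.32,0,0,0,0,0,0.143,-0.34,0,0,0,0,0],
)

```text
time: 17.55
tool_pos: [0.7015, 0.0097, 0.1988]
ee_rot: [-3.141, 0.003, 0.003]
wrist_force: [0.7, -1.1, -1.1]
width: 0.0141
finger_force: 30.0
```

Emit:
servo_tool(
  commands=[0.003,-0.009,0,0,0,0,0,0.003,-0.009,0,0,0,0,0,0.003,-0.009,0,0,0,0,0],
)

```text
time: 17.92
tool_pos: [0.7044, 0.0142, 0.2006]
ee_rot: [3.141, 0.0, -0.001]
wrist_force: [0.4, -0.9, -1.8]
width: 0.0139
finger_force: 30.0
```

Emit:
servo_tool(
  commands=[-0.003,0,-0.016,0,6.8,0,0,-0.007,0,-0.032,0,13.6,0,0,-0.014,0,-0.048,0,20.4,0,0,-0.023,0,-0.062,0,27.2,0,0,-0.033,0,-0.075,0,34,0,0,-0.046,0,-0.087,0,40.8,0,0,-0.059,0,-0.098,0,47.6,0,0,-0.074,0,-0.107,0,54.4,0,0,-0.09,0,-0.113,0,61.2,0,0,-0.107,0,-0.118,0,68,0,0],
)

```text
time: 19.18
tool_pos: [0.5962, 0.0144, 0.319]
ee_rot: [3.139, -1.191, 0.001]
wrist_force: [0.5, 0.4, -0.7]
width: 0.0137
finger_force: 30.0
```

Emit:
servo_tool(
  commands=[0,0,0,0,0,0,0,0,0,0,0,0,0,0,0,0,0,0,0,0,0,0,0,0,0,0,0,0],
)

```text
time: 19.68
tool_pos: [0.5986, 0.0154, 0.3201]
ee_rot: [3.14, -1.188, 0.002]
wrist_force: [-0.4, 0.7, -0.9]
width: 0.014
finger_force: 30.0
```

Run:
```python
from h import *
s=shot('scene')
for d in spotter.trace('pellet1',s): print(round(d['conf'],2),np.round(d['box'],0))
cv2.imwrite('pics/g.png',cv2.resize(s['img'][100:360,180:440],None,fx=2.2,fy=2.2,interpolation=cv2.INTER_CUBIC))
```

```text
0.51 [228. 325.   6.  11.]
```

View pics/g.png

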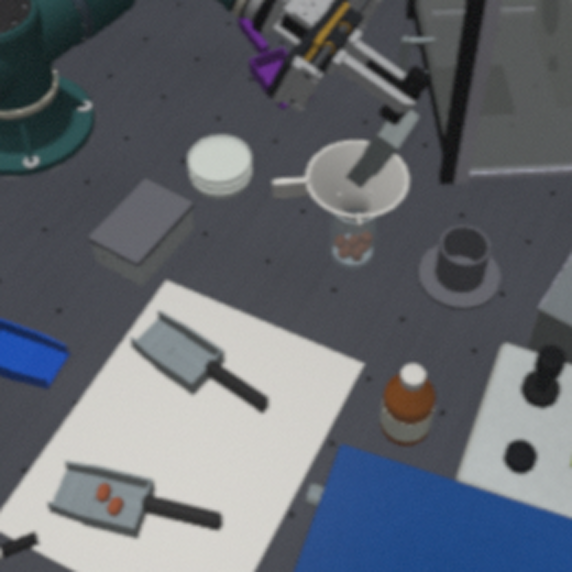

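Pellets are in the jar (352,245 in the crop) and no strays show. Scoop C still holds two. Next I return scoop B.

Emit:
servo_tool(
  commands=[0.056,0,-0.022,0,0,0,0,0.056,0,-0.022,0,-8,0,0,0.03,0.015,0.013,0,-68,0,0,0.03,0.015,0.013,0,-68,0,0,0.03,0.015,0.013,0,-68,0,0,0.03,0.015,0.013,0,-68,0,0,0.03,0.015,0.013,0,-68,0,0,0.03,0.015,0.013,0,-68,0,0,0.03,0.015,0.013,0,-68,0,0,0.03,0.015,0.013,0,-68,0,0],
)

```text
time: 21.02
tool_pos: [0.6211, 0.0006, 0.3414]
ee_rot: [3.141, -0.002, 0.001]
wrist_force: [0.4, 0.7, -0.5]
width: 0.0141
finger_force: 30.0
```

Emit:
servo_tool(
  commands=[-0.062,0.333,0.22,0,0,0,0,-0.062,0.333,0.22,0,0,0,0,-0.062,0.333,0.22,0,0,0,0,-0.062,0.333,0.22,0,0,0,0,-0.062,0.333,0.22,0,0,0,0,-0.062,0.333,0.22,0,0,0,0,-0.062,0.333,0.22,0,0,0,0,-0.062,0.333,0.22,0,0,0,0,-0.062,0.333,0.22,0,0,0,0,-0.062,0.333,0.27,0,0,0,0],
)

```text
time: 22.28
tool_pos: [0.5646, -0.3337, 0.0798]
ee_rot: [3.132, -0.015, 0.003]
wrist_force: [1.3, 0.3, -2.1]
width: 0.0136
finger_force: 30.0
```

```bash
python3 -c "
from h import *
o=robot.get_obs();print(o['tool_pos'],o['ee_rot'])
go((.5586,-.333,.0265,0))"
```

```text
[ 0.56464827 -0.33369379  0.07976827] [ 3.13197073 -0.01471573  0.00327829]
shift [-0.0068 -0.0012  0.0532] [ 0.55 -0.84  0.18]
```

Emit:
servo_tool(
  commands=[0,0,0.025,0,0,0,0,0,0,0.037,0,0,0,0,0,0,0.045,0,0,0,0,0,0,0.045,0,0,0,0,0,0,0.045,0,0,0,0.045,0,0,0.045,0,0,0,0.045,0,0,0.045,0,0,0,0.045,0,0,-0.05,0,0,0,0.045,0,0,-0.1,0,0,0,0.045,0,0,-0.1,0,0,0,0.045],
)

```text
time: 23.52
tool_pos: [0.561, -0.334, 0.1781]
ee_rot: [3.136, -0.008, 0.0]
wrist_force: [0.5, 0.5, 0.1]
width: 0.0452
finger_force: 0.0
```

Emit:
servo_tool(
  commands=[-0.055,0.035,-0.12,0,0,0,0.045,-0.055,0.035,-0.12,0,0,0,0.045,-0.055,0.035,-0.12,0,0,0,0.045,-0.055,0.035,-0.12,0,0,0,0.045],
)

```text
time: 24.02
tool_pos: [0.5042, -0.3679, 0.2919]
ee_rot: [3.141, -0.001, -0.0]
wrist_force: [0.9, -0.0, -0.6]
width: 0.0447
finger_force: 0.0
```

```bash
python3 c.py; cp pics/w1.png pics/w4.png
```

```text
0.91 [347.0, 92.0, 58.4, 144.3] 3811 0
0.81 [279.0, 290.0, 43.5, 110.0] 1880 55
  handle ends [([283.0, 306.0], [0.3057, -0.3081, 0.045]), ([318.0, 393.0], [0.1499, -0.3576, 0.045])]
0.68 [278.2, 85.6, 42.3, 146.5] 4088 0
0.66 [208.5, 115.0, 49.9, 144.1] 4244 677
  handle ends [([237.0, 119.0], [0.5649, -0.2613, 0.045]), ([231.0, 187.0], [0.4797, -0.2481, 0.045])]
pel 0.74 [365.5, 195.6, 12.4, 10.8]
pel 0.56 [371.3, 178.9, 15.1, 14.5]
```

View pics/w4.png

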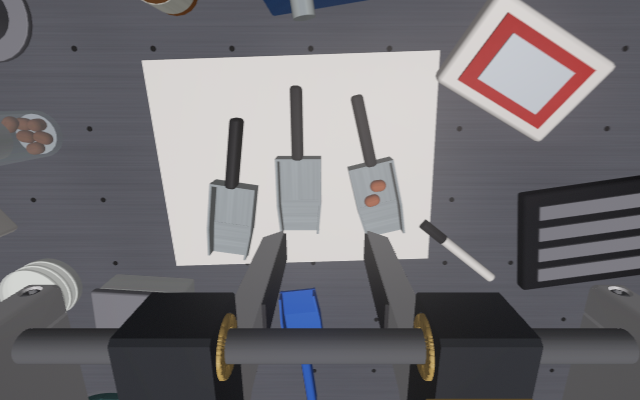

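Scoops A and B are back and empty, and the jar holds about six pellets at (28,133). Scoop C's handle runs (357,96)-(371,164).

```bash
sed -i "s/^for n,a,b in .*/for n,a,b in [('C',(357,97),(371,164))]:/" d2.py; python3 d2.py
```

```text
C len 0.0828 [ 0.5515 -0.4155  0.045 ] 13.796215632889417
shift [0.048  0.0496 0.1878] [ -0.23   0.19 -13.71]
shift [0.0483 0.0499 0.2618] [ -0.23   0.19 -13.71]
```

Emit:
servo_tool(
  commands=[0.048,0.049,0.188,0,0,-13.7,0.045,0.048,0.049,0.188,0,0,-13.7,0.045,0.048,0.049,0.188,0,0,-13.7,0.045,0.048,0.049,0.188,0,0,-13.7,0.045,0.048,0.049,0.188,0,0,-13.7,0.045,0.048,0.049,0.23,0,0,-13.7,0.045,0.048,0.049,0.262,0,0,-13.7,0.045,0.048,0.049,0.263,0,0,-13.7,0.045,0.048,0.049,0.263,0,0,-13.7,0.0,0.048,0.049,0.263,0,0,-13.7,0.0],
)

```text
time: 25.42
tool_pos: [0.5537, -0.4178, 0.0322]
ee_rot: [3.137, -0.003, 0.24]
wrist_force: [0.5, -0.1, -0.0]
width: 0.0282
finger_force: 0.0
```

Emit:
servo_tool(
  commands=[0,0,0,0,0,0,0,0,0,0,0,0,0,0,0,0,-0.02,0,0,0,0,0,0,-0.05,0,0,0,0,0,0,-0.085,0,0,0,0,0,0,-0.12,0,0,0,0,0,0,-0.15,0,0,0,0,0,0,-0.17,0,0,0,0,0,0,-0.173,0,0,0,0,0,0,-0.173,0,0,0,0],
)

```text
time: 26.68
tool_pos: [0.5521, -0.4164, 0.201]
ee_rot: [-3.141, 0.0, 0.24]
wrist_force: [-0.1, -0.4, -2.4]
width: 0.0139
finger_force: 30.0
```

```bash
python3 pour.py|head -2; python3 -c "
from h import *
print(robot.get_obs()['tool_pos']); go((.6,-.2,.2,5))"
```

```text
[0.704 0.016 0.199]
[0.25, -0.384, 0.002, -0.0, 0.0, 13.7]
[ 0.55205221 -0.416379    0.20098722]
shift [ 0.098  -0.1988  0.0011] [-0.03  0.02  8.74]
```

Emit:
servo_tool(
  commands=[0.009,-0.014,0.002,0,0,0.5,0,0.025,-0.038,0.002,0,0,1.5,0,0.05,-0.077,0.002,0,0,3,0,0.075,-0.115,0.002,0,0,4.5,0,0.1,-0.154,0.002,0,0,6,0,0.125,-0.192,0.002,0,0,7.5,0,0.15,-0.23,0.002,0,0,9,0,0.175,-0.269,0.002,0,0,10.5,0,0.2,-0.307,0.002,0,0,12,0,0.225,-0.346,0.002,0,0,13.2,0],
)

```text
time: 27.92
tool_pos: [0.6882, -0.0242, 0.1978]
ee_rot: [-3.141, 0.002, 0.009]
wrist_force: [1.2, 0.5, -2.5]
width: 0.0136
finger_force: 30.0
```

Emit:
servo_tool(
  commands=[0.018,-0.026,0,0,0,0.5,0,0.033,-0.032,0,0,0,0.5,0,0.033,-0.032,0,0,0,0.5,0,0.033,-0.032,0,0,0,0.5,0],
)

```text
time: 28.42
tool_pos: [0.7205, 0.0055, 0.1984]
ee_rot: [3.141, 0.002, 0.001]
wrist_force: [0.1, -1.2, -2.5]
width: 0.0134
finger_force: 30.0
```

```bash
python3 pour.py|head -2; python3 -c "
from h import *
print(robot.get_obs()['ee_rot'])"
```

```text
[0.704 0.016 0.199]
[-0.016, -0.011, -0.001, 0.0, 0.1, 0.0]
[3.14144854e+00 2.08730177e-03 6.32565851e-04]
```

Emit:
servo_tool(
  commands=[-0.016,-0.01,0,0,0,0,0,-0.016,-0.01,0,0,0,0,0,-0.016,-0.01,0,0,0,0,0],
)

```text
time: 28.8
tool_pos: [0.7053, 0.0146, 0.1998]
ee_rot: [3.141, -0.001, -0.0]
wrist_force: [0.1, 0.2, -1.8]
width: 0.0137
finger_force: 30.0
```

Emit:
servo_tool(
  commands=[-0.003,0,-0.016,0,6.8,0,0,-0.007,0,-0.032,0,13.6,0,0,-0.014,0,-0.048,0,20.4,0,0,-0.023,0,-0.062,0,27.2,0,0,-0.033,0,-0.075,0,34,0,0,-0.046,0,-0.087,0,40.8,0,0,-0.059,0,-0.098,0,47.6,0,0,-0.074,0,-0.107,0,54.4,0,0,-0.09,0,-0.113,0,61.2,0,0,-0.107,0,-0.118,0,68,0,0],
)

```text
time: 30.05
tool_pos: [0.5974, 0.0148, 0.318]
ee_rot: [3.139, -1.191, 0.002]
wrist_force: [-1.2, 0.4, -1.9]
width: 0.0138
finger_force: 30.0
```

Emit:
servo_tool(
  commands=[0,0,0,0,0,0,0,0,0,0,0,0,0,0,0,0,0,0,0,0,0,0,0,0,0,0,0,0],
)

```text
time: 30.55
tool_pos: [0.5993, 0.0152, 0.3191]
ee_rot: [3.14, -1.188, 0.002]
wrist_force: [0.6, -0.1, -0.7]
width: 0.0137
finger_force: 30.0
```

Emit:
servo_tool(
  commands=[0.056,0,-0.022,0,0,0,0,0.056,0,-0.022,0,-8,0,0,0.03,0.015,0.013,0,-68,0,0,0.03,0.015,0.013,0,-68,0,0,0.03,0.015,0.013,0,-68,0,0,0.03,0.015,0.013,0,-68,0,0,0.03,0.015,0.013,0,-68,0,0,0.03,0.015,0.013,0,-68,0,0,0.03,0.015,0.013,0,-68,0,0,0.03,0.015,0.013,0,-68,0,0],
)

```text
time: 31.8
tool_pos: [0.6219, 0.0003, 0.3405]
ee_rot: [3.141, -0.002, 0.001]
wrist_force: [-0.7, 0.6, -1.4]
width: 0.0137
finger_force: 30.0
```

Run:
```python
from h import *
go((.552,-.4165,.11,13.75),(.552,-.4165,.0265,13.75))
s=shot('scene')
cv2.imwrite('pics/g2.png',cv2.resize(s['img'][100:360,180:440],None,fx=2.2,fy=2.2,interpolation=cv2.INTER_CUBIC))
```

```text
shift [-0.0707  0.4167  0.2304] [  0.02  -0.12 -13.71]
shift [-0.0708  0.4167  0.3139] [  0.02  -0.12 -13.71]
```

View pics/g2.png

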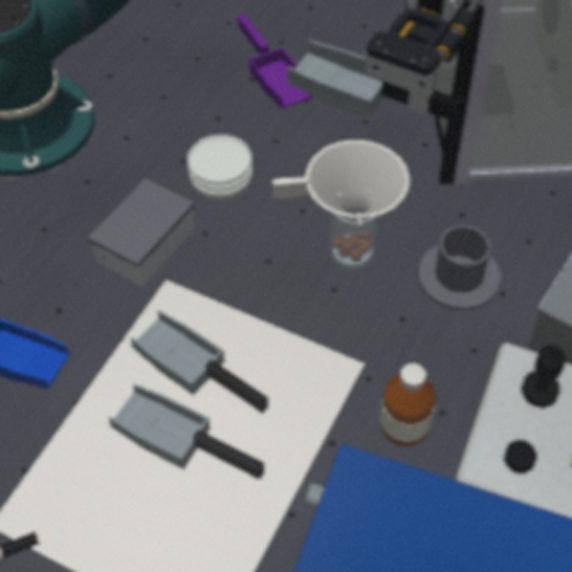

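The held scoop is empty, the pellets are in the jar at (352,245), and nothing lies astray. Returning scoop C.

Emit:
servo_tool(
  commands=[-0.071,0.417,0.21,0,0,-13.7,0,-0.071,0.417,0.21,0,0,-13.7,0,-0.071,0.417,0.21,0,0,-13.7,0,-0.071,0.417,0.21,0,0,-13.7,0,-0.071,0.417,0.21,0,0,-13.7,0,-0.071,0.417,0.21,0,0,-13.7,0,-0.071,0.417,0.21,0,0,-13.7,0,-0.071,0.417,0.21,0,0,-13.7,0,-0.071,0.417,0.21,0,0,-13.7,0,-0.071,0.417,0.21,0,0,-13.7,0],
)

```text
time: 33.1
tool_pos: [0.5511, -0.4161, 0.1323]
ee_rot: [3.14, -0.002, 0.24]
wrist_force: [0.7, 1.0, -2.5]
width: 0.0137
finger_force: 30.0
```

Emit:
servo_tool(
  commands=[0,0,0.05,0,0,0,0,0,0,0.085,0,0,0,0,0,0,0.1,0,0,0,0,0,0,0.104,0,0,0,0,0,0,0.104,0,0,0,0,0,0,0.104,0,0,0,0.045,0,0,0.104,0,0,0,0.045,0,0,0.104,0,0,0,0.045,0,0,0.05,0,0,0,0.045,0,0,-0.01,0,0,0,0.045],
)

```text
time: 34.35
tool_pos: [0.55, -0.4163, 0.1397]
ee_rot: [-3.139, 0.002, 0.24]
wrist_force: [0.6, -1.2, 0.5]
width: 0.0453
finger_force: 0.0
```

```bash
python3 -c "
from h import *
go((.43,-.13,.33,0))"
```

```text
shift [-0.0491 -0.3072 -0.1893] [-0.16  0.15 13.72]
```

Emit:
servo_tool(
  commands=[0,0,-0.06,0,0,3,0.06,-0.049,-0.307,-0.22,0,0,13.7,0.06,-0.049,-0.307,-0.22,0,0,13.7,0.06,-0.049,-0.307,-0.22,0,0,13.7,0.06,-0.049,-0.307,-0.22,0,0,13.7,0.06,-0.049,-0.307,-0.22,0,0,13.7,0.06,-0.049,-0.307,-0.22,0,0,13.7,0.06,-0.049,-0.307,-0.22,0,0,13.7,0.06,-0.049,-0.307,-0.22,0,0,13.7,0.06,-0.049,-0.307,-0.22,0,0,13.7,0.06],
)

```text
time: 35.6
tool_pos: [0.4305, -0.1311, 0.3586]
ee_rot: [-3.141, 0.003, -0.001]
wrist_force: [-0.2, 0.2, -0.6]
width: 0.0601
finger_force: 0.0
```

Run:
```python
from h import *
w=shot('wrist'); t=shot('top'); s=shot('scene')
np.savez('/tmp/w5.npz',**{k:w[k] for k in ['img','E','camera_matrix']})
np.savez('/tmp/t5.npz',**{k:t[k] for k in ['img','E','camera_matrix']})
np.savez('/tmp/s5.npz',**{k:s[k] for k in ['img','E','camera_matrix']})
cv2.imwrite('pics/w5.png',np.hstack([w['img'][:,:480],cv2.resize(t['img'][100:220,230:345],(320,334))[:,:].copy() if 0 else cv2.copyMakeBorder(cv2.resize(t['img'][90:240,230:350],(320,400),interpolation=cv2.INTER_CUBIC),0,0,0,0,0)]))
```

```text
(no output)
```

View pics/w5.png

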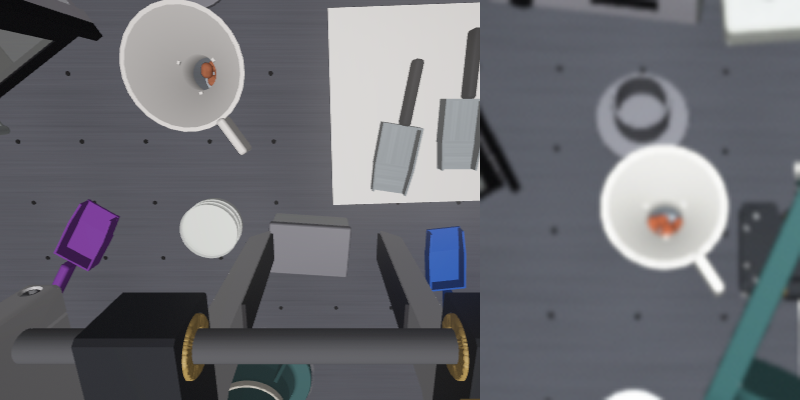

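The wrist view shows the funnel rim centred about (181,66) with its tab from (225,122) to (242,152). The top inset puts the rim centre at top pixel (299,167.6) and the tab's outer end at about (319,198).

Run:
```python
from h import *
w=dict(np.load('/tmp/w5.npz')); t=dict(np.load('/tmp/t5.npz')); s=dict(np.load('/tmp/s5.npz'))
# white funnel mask in wrist, rim ellipse
for n,c,x0,y0,x1,y1,tb in [('w',w,100,0,262,170,None),('t',t,265,135,335,205,None)]:
    g=c['img'].min(2)[y0:y1,x0:x1]; m=(g>150).astype(np.uint8)
    n_,lab,st,_=cv2.connectedComponentsWithStats(m); k=1+st[1:,4].argmax(); ys,xs=np.where(lab==k); xs=xs+x0; ys=ys+y0
    P=np.stack([atz(c,(x,y),.153)[:2] for x,y in zip(xs,ys)])
    # robust circle fit on hull, excluding tab
    h=cv2.convexHull(P.astype(np.float32))[:,0]
    cen=np.array([.54,.016]); 
    for it in range(20):
        r=np.linalg.norm(P-cen,axis=1); ang=np.arctan2(P[:,1]-cen[1],P[:,0]-cen[0]); ed=[]
        for a in np.arange(-np.pi,np.pi,.15):
            if abs((a+2.51+np.pi)%(2*np.pi)-np.pi)<.35: continue
            q=(abs(ang-a)<.075)
            if q.sum(): i=np.where(q)[0][r[q].argmax()]; ed.append(P[i])
        ed=np.array(ed); A=np.c_[2*ed,np.ones(len(ed))]; z=np.linalg.lstsq(A,(ed**2).sum(1),rcond=None)[0]; cen=z[:2]; rad=np.sqrt(z[2]+cen@cen)
    r=np.linalg.norm(P-cen,axis=1); q=P[r>.075]; d=q.mean(0)-cen
    print(n,cen.round(4),rad.round(4),'tab mean',q.mean(0).round(4),'maxr',r.max().round(3),'dir',np.degrees(np.arctan2(d[1],d[0])).round(1))
print('tri tab end',tri([(w,(242,151)),(t,(318.9,197.5))]).round(4),'tab end w',atz(w,(242,151),.158).round(4))
print('tri rim c',tri([(w,(181,66)),(t,(299,167.6))]).round(4))
print('stand',atz(t,(290.4,130.5),.07).round(4))
```

```text
w [0.5437 0.0186] 0.0648 tab mean [ 0.4683 -0.031 ] maxr 0.106 dir -146.7
t [0.5521 0.0227] 0.0699 tab mean [5.204e-01 4.000e-04] maxr 0.119 dir -144.8
tri tab end [ 0.4566 -0.0384  0.1516] tab end w [ 0.4581 -0.0394  0.158 ]
tri rim c [0.543  0.0182 0.1518]
stand [0.6744 0.0459 0.07  ]
```

Emit:
servo_tool(
  commands=[0.19,-0.13,0.04,0,0,0,0.06,0.19,-0.13,0.04,0,0,0,0.06,0.19,-0.13,0.04,0,0,0,0.06,0.19,-0.13,0.04,0,0,0,0.06,0.19,-0.13,0.04,0,0,0,0.06,0.19,-0.13,0.04,0,0,0,0.06,0.19,-0.13,0.04,0,0,0,0.06],
)

```text
time: 36.62
tool_pos: [0.6197, -0.0012, 0.3217]
ee_rot: [3.141, -0.002, -0.001]
wrist_force: [0.5, -0.1, 0.4]
width: 0.0599
finger_force: 0.0
```

Run:
```python
from h import *
w=shot('wrist'); np.savez('/tmp/w6.npz',**{k:w[k] for k in ['img','E','camera_matrix']})
for k in ['stand_mouth','jar','funnel']:
    for d in spotter.trace(k,w)[:3]: print(k,d['conf'],np.round(d['box'],1))
c=proj(w,(.676,.046,.07)); print(c, np.linalg.norm(proj(w,(.676+.033,.046,.07))-c), proj(w,(.5437,.0186,.0)))
x,y=int(c[0]),int(c[1]); cv2.imwrite('pics/w6.png',cv2.resize(w['img'][max(0,y-90):y+90,max(0,x-110):x+110],None,fx=3,fy=3,interpolation=cv2.INTER_CUBIC)); print(max(0,x-110),max(0,y-90))
go((.4691,-.0317,.22,34),(.4691,-.0317,.136,34))
```

```text
stand_mouth 0.83 [250.8  73.   76.2  80.9]
jar 0.82 [293.6 188.6  31.2  51.4]
[286.47918116 122.46019415] 28.177092510782455 [312.05925193 207.77776572]
176 32
shift [-0.1508  0.0309  0.1012] [  0.05  -0.09 -34.02]
shift [-0.151   0.0309  0.1852] [  0.05  -0.09 -34.02]
```

View pics/w6.png

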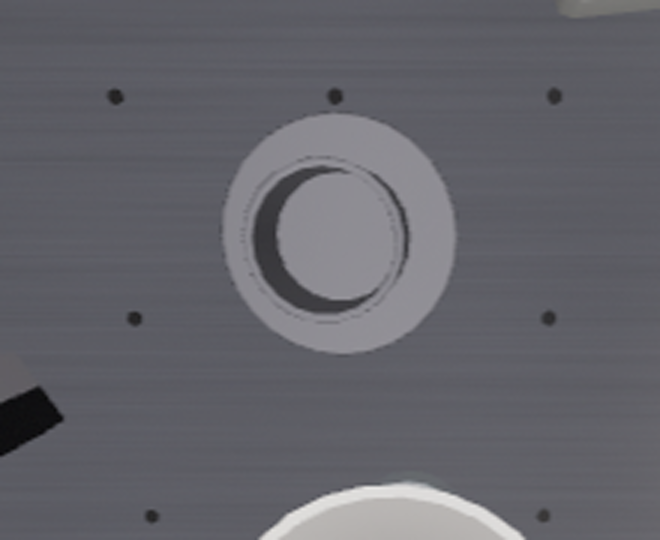

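The crop shows the stand mouth centred at (327,239) and its foot at (340,233), with the funnel rim at the bottom edge.

Run:
```python
from h import *
w=dict(np.load('/tmp/w6.npz')); t=dict(np.load('/tmp/t5.npz'))
print(atz(w,(176+327/3,32+239/3),.07).round(4),atz(w,(176+339.5/3,32+233/3),.006).round(4),tri([(w,(176+327/3,32+239/3)),(t,(290.4,130.5))]).round(4))
c=proj(w,(.6875,.047,.07));print(c,proj(w,(.5437,.0186,.153)),proj(w,(.5437+.065,.0186,.153)))
```

```text
[0.6888 0.0474 0.07  ] [0.6897 0.0488 0.006 ] [0.6873 0.0494 0.0335]
[285.35666411 112.7890308 ] [306.9715091  250.45068369] [306.04644214 193.2976279 ]
```

Emit:
servo_tool(
  commands=[-0.151,0.031,0.06,0,0,-34,0.05,-0.151,0.031,0.06,0,0,-34,0.05,-0.151,0.031,0.06,0,0,-34,0.05,-0.151,0.031,0.06,0,0,-34,0.05,-0.151,0.031,0.06,0,0,-34,0.05,-0.151,0.031,0.06,0,0,-34,0.05,-0.151,0.031,0.11,0,0,-34,0.05,-0.151,0.031,0.16,0,0,-34,0.05,-0.151,0.031,0.185,0,0,-34,0.05,-0.151,0.031,0.185,0,0,-34,0.05],
)

```text
time: 38.08
tool_pos: [0.4687, -0.0308, 0.1332]
ee_rot: [-3.138, 0.004, 0.594]
wrist_force: [0.0, 0.9, 0.1]
width: 0.05
finger_force: 0.0
```

Emit:
servo_tool(
  commands=[0,0,0,0,0,0,0,0,0,0,0,0,0,0,0,0,0,0,0,0,0,0,0,0,0,0,0,0,0,0,0,0,0,0,0,0,0,0,0,0,0,0],
)

```text
time: 38.83
tool_pos: [0.4695, -0.0313, 0.1357]
ee_rot: [3.141, -0.001, 0.594]
wrist_force: [-0.5, -0.4, 1.3]
width: 0.0096
finger_force: 30.0
```

Run:
```python
from h import *
o=robot.get_obs(); print(o['tool_pos'],o['ee_rot'],o['width'],o['wrist_force'])
w=shot('wrist'); t=shot('top'); s=shot('scene')
def white(c,x0,y0,x1,y1): pass
cv2.imwrite('pics/w7.png',np.hstack([cv2.resize(w['img'],(480,300)),cv2.resize(s['img'][130:250,280:408],(320,300))]))
```

```text
[ 0.46950956 -0.03128415  0.13570691] [ 3.14090535e+00 -5.39871964e-04  5.94035269e-01] 0.00964568117346153 [-0.47798723 -0.38536866  1.3389864 ]
```

View pics/w7.png

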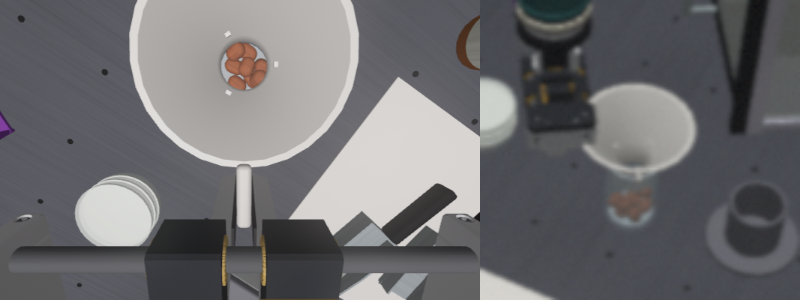

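The tab is gripped, seen at (244,195) in the wrist view, and the spout view shows about eight pellets lying in the jar. That was my last permitted picture, so from here I work from numbers.

```bash
cat > rim.py <<'E'
from h import *
def rim(w,z,cen,lo=.05,hi=.085):
    g=w['img'].min(2); ed=[]
    for a in np.radians(np.arange(0,360,4)):
        prev=None
        for r in np.arange(hi,lo,-.0005):
            P=np.array([cen[0]+r*np.cos(a),cen[1]+r*np.sin(a),z]); u,v=proj(w,P)
            if not(2<u<637 and 2<v<397): break
            val=cv2.getRectSubPix(g,(1,1),(float(u),float(v)))[0,0]
            if val>170:
                if r<hi-.001: ed.append(P[:2])
                break
    ed=np.array(ed); k=np.ones(len(ed),bool)
    for i in range(6):
        A=np.c_[2*ed[k],np.ones(k.sum())]; q=np.linalg.lstsq(A,(ed[k]**2).sum(1),rcond=None)[0]; c=q[:2]; R_=np.sqrt(q[2]+c@c)
        e=abs(np.linalg.norm(ed-c,axis=1)-R_); k=e<max(.0015,np.median(e)*2)
    return c,R_,k.sum()
if __name__=='__main__':
    w=shot('wrist'); M=T()
    for z in (.148,.153,.158): print(z,rim(w,z,(.5437,.0186)))
E
python3 rim.py
```

```text
0.148 (array([0.54410042, 0.01906388]), np.float64(0.06639380032493426), np.int64(47))
0.153 (array([0.54385747, 0.01889079]), np.float64(0.06424829046235069), np.int64(43))
0.158 (array([0.54369696, 0.01877932]), np.float64(0.06213418111589521), np.int64(39))
```

Emit:
servo_tool(
  commands=[0,0,-0.015,0,0,0,0,0,0,-0.035,0,0,0,0,0,0,-0.06,0,0,0,0,0,0,-0.07,0,0,0,0,0.02,0.008,-0.07,0,0,0,0,0.055,0.023,-0.07,0,0,0,0,0.09,0.038,-0.07,0,0,0,0,0.12,0.05,-0.07,0,0,0,0,0.137,0.057,-0.07,0,0,0,0,0.137,0.057,-0.07,0,0,0,0],
)

```text
time: 40.28
tool_pos: [0.6149, -0.0015, 0.2038]
ee_rot: [-3.14, 0.002, 0.595]
wrist_force: [-0.6, -0.6, -0.1]
width: 0.0101
finger_force: 30.0
```

Emit:
servo_tool(
  commands=[0,0,0.02,0,0,0,0,0,0,0.04,0,0,0,0,0,0,0.05,0,0,0,0,0,0,0.05,0,0,0,0],
)

```text
time: 40.78
tool_pos: [0.6137, -0.0019, 0.1545]
ee_rot: [-3.14, 0.002, 0.594]
wrist_force: [-0.6, 0.1, -0.9]
width: 0.0097
finger_force: 30.0
```

Run:
```python
from rim import *
w=shot('wrist'); t=shot('top'); s=shot('scene')
for z in (.165,.17,.175,.18): print(z,rim(w,z,(.689,.048)))
for n,c in [('w',w),('s',s),('t',t)]:
    for k in ('jar','funnel','pellet1'):
        for d in spotter.trace(k,c)[:3]:
            b=d['box']; print(n,k,round(d['conf'],2),np.round(b,1),[atz(c,(b[0]+b[2]/2,b[1]+b[3]/2),z).round(3).tolist() for z in (.05,)])
```

```text
0.165 (array([0.68819027, 0.04852452]), np.float64(0.06699908775922955), np.int64(49))
0.17 (array([0.68802508, 0.04841841]), np.float64(0.06485576290061265), np.int64(45))
0.175 (array([0.68783621, 0.0482684 ]), np.float64(0.06273475715938347), np.int64(43))
0.18 (array([0.68759268, 0.04813659]), np.float64(0.060568990405068544), np.int64(42))
w jar 0.96 [209.3 204.3  91.9  90.7] [[0.541, 0.024, 0.05]]
w funnel 0.65 [173.3   0.  307.2 303.5] [[0.649, 0.02, 0.05]]
w funnel 0.21 [317.3 238.  263.7 162. ] [[0.582, -0.165, 0.05]]
w pellet1 0.43 [252.7 248.1  19.4  11.7] [[0.541, 0.016, 0.05]]
s jar 0.85 [332.5 184.4  18.4  34. ] [[0.543, 0.028, 0.05]]
s funnel 0.86 [378.  170.2  43.4  41.7] [[0.678, 0.147, 0.05]]
s funnel 0.22 [370.6 208.5  34.8  33.4] [[0.696, 0.013, 0.05]]
s pellet1 0.69 [377.1 171.3  40.1  42.7] [[0.674, 0.137, 0.05]]
s pellet1 0.18 [373.9  25.5  10.5 137.1] [[0.441, 0.542, 0.05]]
t funnel 0.64 [267.1 102.6  25.8  24.8] [[0.731, 0.08, 0.05]]
t funnel 0.33 [ 82.7 124.4 160.2  94.6] [[0.545, 0.425, 0.05]]
```

Emit:
servo_tool(
  commands=[0.001,0,0.015,0,0,0,0,0.001,0,0.028,0,0,0,0,0.001,0,0.04,0,0,0,0,0.001,0,0.047,0,0,0,0,0.001,0,0.047,0,0,0,0],
)

```text
time: 42.0
tool_pos: [0.6153, -0.0012, 0.1075]
ee_rot: [-3.141, 0.001, 0.594]
wrist_force: [-0.4, -0.9, -1.5]
width: 0.01
finger_force: 30.0
```

Run:
```python
from rim import *
w=shot('wrist'); o=robot.get_obs(); print(o['tool_pos'],o['wrist_force'])
for z in (.118,.123,.128): print(z,rim(w,z,(.689,.048)))
```

```text
[ 0.61557397 -0.00121485  0.10821222] [-0.37903032 -0.03146829  0.34420517]
0.118 (array([0.68986979, 0.04928656]), np.float64(0.06704250453483906), np.int64(50))
0.123 (array([0.68959632, 0.04909062]), np.float64(0.06486763361119315), np.int64(50))
0.128 (array([0.68942151, 0.04897403]), np.float64(0.06278789072663987), np.int64(50))
```

Emit:
servo_tool(
  commands=[0,0,0.002,0,0,0,0,0,0,0.002,0,0,0,0,0,0,0.002,0,0,0,0.05,0,0,0.002,0,0,0,0.05,0,0,0.002,0,0,0,0.05,0,0,-0.04,0,0,0,0.05,0,0,-0.1,0,0,0,0.05,0,0,-0.15,0,0,0,0.05,0,0,-0.2,0,0,0,0.05,0,0,-0.2,0,0,0,0.05],
)

```text
time: 43.3
tool_pos: [0.6172, -0.0013, 0.3149]
ee_rot: [3.134, -0.009, 0.594]
wrist_force: [-0.2, 0.3, -1.0]
width: 0.0504
finger_force: 0.0
```

Run:
```python
from rim import *
w=shot('wrist'); o=robot.get_obs(); print(o['tool_pos'],o['ee_rot'],o['wrist_force'])
for z in (.118,.123,.128): print(z,rim(w,z,(.689,.048)))
for d in spotter.trace('jar',w)[:2]:
    b=d['box'];print(round(d['conf'],2),np.round(b,1),proj(w,(.5439,.0189,.1)),proj(w,(.5439,.0189,0)))
    # jar outline prediction extents
    P=np.array([proj(w,(.5439+.031*np.cos(a),.0189+.031*np.sin(a),z)) for a in np.arange(0,6.3,.1) for z in (0,.1)]); print(P.min(0),P.max(0))
```

```text
[ 0.61638545 -0.00124481  0.31130208] [ 3.13775511 -0.00454082  0.59413333] [-0.1609232  -0.12361313 -1.56905489]
0.118 (array([0.68969783, 0.04908984]), np.float64(0.0651616688062943), np.int64(88))
0.123 (array([0.6896224, 0.0490426]), np.float64(0.06428796245277897), np.int64(88))
0.128 (array([0.6895329 , 0.04900853]), np.float64(0.06336906136988019), np.int64(88))
0.82 [250.3 176.5  58.1  62.6] [275.63291294 215.32126657] [284.61863148 193.85177574]
[249.8532214  173.47545604] [305.37161819 239.18574964]
```

Emit:
servo_tool(
  commands=[-0.078,-0.36,0.01,0,0,3,0.05,-0.078,-0.36,0.01,0,0,3,0.05,-0.078,-0.36,0.01,0,0,3,0.05,-0.078,-0.36,0.01,0,0,3,0.05,-0.078,-0.36,0.01,0,0,3,0.05,-0.078,-0.36,0.01,0,0,3,0.05,-0.078,-0.36,0.01,0,0,3,0.05,-0.078,-0.36,0.01,0,0,3,0.05,-0.078,-0.36,0.01,0,0,3,0.05],
)

```text
time: 44.52
tool_pos: [0.3502, 0.2525, 0.2973]
ee_rot: [3.141, 0.002, 0.54]
wrist_force: [0.3, -0.3, 0.5]
width: 0.0496
finger_force: 0.0
```

```bash
cat > save.py <<'E'
from h import *
n=sys.argv[1]; w=shot('wrist'); np.savez(f'/tmp/{n}.npz',**{k:w[k] for k in ['img','E','camera_matrix']})
o=robot.get_obs(); open('q.txt','a').write(repr([list(o['joint_positions']),list(o['tool_pos']),list(o['ee_rot'])])+'\n'); print(np.round(o['joint_positions'],3),np.round(o['tool_pos'],4),o['ee_rot'])
for d in spotter.trace('sash_handle',w)[:3]: print(d['conf'],d['box'])
print(proj(w,(.47,.326,.085)),proj(w,(.47,.326,.015)))
E
python3 save.py h1
```

```text
[ 0.493 -0.178  1.466 -0.     1.855  1.525] [0.3503 0.2525 0.2975] [3.14132444e+00 1.62380020e-03 5.39274277e-01]
0.9 [149.4, 0.0, 328.6, 52.7]
[323.51073324  41.23506721] [323.71459407  50.72204036]
```

Emit:
servo_tool(
  commands=[0.02,-0.08,0.05,0,0,0,0.05,0.02,-0.08,0.05,0,0,0,0.05,0.02,-0.08,0.05,0,0,0,0.05,0.02,-0.08,0.05,0,0,0,0.05],
)

```text
time: 45.12
tool_pos: [0.3262, 0.3316, 0.2489]
ee_rot: [3.141, -0.001, 0.54]
wrist_force: [-0.4, -1.2, -0.1]
width: 0.0496
finger_force: 0.0
```

```bash
python3 save.py h2
cat > bar.py <<'E'
from h import *
from scipy.optimize import minimize
V=[dict(np.load(f'/tmp/{n}.npz')) for n in ('h1','h2')]
for v in V: v['g']=cv2.GaussianBlur(v['img'],(0,0),.8).astype(np.float32).mean(2)
def samp(v,P):
    q=(np.linalg.inv(v['E'])@np.c_[P,np.ones(len(P))].T)[:3]; u=v['camera_matrix']@q; u=(u[:2]/u[2]).astype(np.float32)
    return cv2.remap(v['g'],u[0][None],u[1][None],cv2.INTER_LINEAR)[0]
def score(p,show=False):
    x,y,a=p; n=np.array([np.cos(a),np.sin(a),0]); t=np.array([-n[1],n[0],0]); c=np.array([x,y,0])
    zs=np.linspace(.02,.08,30); S=0
    for v in V:
        d=v['E'][:3,3]-c; d[2]=0; d/=np.linalg.norm(d); s=np.array([-d[1],d[0],0])
        line=lambda off:samp(v,c+np.c_[0*zs,0*zs,zs]+s*off)
        i=[line(o) for o in (-.003,0,.003)]; o_=[line(o) for o in (-.011,.011)]
        S+=abs(np.mean(i)-np.mean(o_[0]))+abs(np.mean(i)-np.mean(o_[1]))
        for z in (.02,.08):
            k=np.linspace(.008,.036,20)[:,None]; L=lambda off:samp(v,c+[0,0,z]+n*k+t*off)
            S+=.5*sum(abs(np.mean(L(0))-np.mean(L(o))) for o in (-.009,.009))
    return S
if __name__=='__main__':
    best=[]
    for x in np.arange(.43,.52,.003):
        for y in np.arange(.29,.38,.003): best.append((score((x,y,.538)),x,y))
    best.sort(reverse=True); print(np.round(best[:8],3))
    r=minimize(lambda p:-score(p),[best[0][1],best[0][2],.538],method='Nelder-Mead',options=dict(initial_simplex=[[best[0][1],best[0][2],.5],[best[0][1]+.004,best[0][2],.56],[best[0][1],best[0][2]+.004,.53],[best[0][1],best[0][2],.6]])); print(r.x,r.fun)
E
python3 bar.py
```

```text
[ 6.720e-01 -1.080e-01  1.500e+00 -1.000e-03  1.748e+00  1.703e+00] [0.3263 0.3316 0.2493] [ 3.14118054e+00 -1.66046284e-03  5.39955604e-01]
0.76 [201.7, 0.0, 405.6, 64.1]
[410.51207095  56.95135831] [395.11970124  64.81784056]
[[4.17029e+02 4.81000e-01 3.41000e-01]
 [3.88047e+02 4.78000e-01 3.41000e-01]
 [3.84273e+02 4.84000e-01 3.44000e-01]
 [3.79228e+02 4.78000e-01 3.38000e-01]
 [3.77247e+02 4.84000e-01 3.41000e-01]
 [3.73951e+02 4.81000e-01 3.38000e-01]
 [3.63474e+02 4.87000e-01 3.44000e-01]
 [3.43713e+02 4.99000e-01 3.50000e-01]]
[0.47906211 0.34077548 0.48815348] -426.44769287109375
```

```bash
cat > k.py <<'E'
from h import *
from scipy.optimize import least_squares
D=[[[-1.33808,.08797,1.37225,0,1.68354,-.10309],[.18111,-.51879,.2153]]]+[eval(l)[:2] for l in open('q.txt')]
for q,p in D:
    c,s=np.cos(q[0]),np.sin(q[0]); print(np.round(q,3),'fwd',round(c*p[0]+s*p[1],4),'lat',round(-s*p[0]+c*p[1],4),'z',round(p[2],4))
def f(v):
    L1,L2,dz,a=v; e=[]
    for q,p in D:
        c,s=np.cos(q[0]),np.sin(q[0]); F=c*p[0]+s*p[1]; t=q[1]+q[2]
        e+=[L1*np.sin(q[1])+L2*np.sin(t)+a*np.cos(t)-F, L1*np.cos(q[1])+L2*np.cos(t)-a*np.sin(t)+dz-p[2]]
    return e
r=least_squares(f,[.45,.5,.1,0]); print(r.x,r.fun)
E
python3 k.py
python3 - <<'E'
from bar import *
s=[]
from bench import snapshot
w=shot('wrist')
for d in spotter.trace('sash_handle',w)[:1]:
    m=d['region']; pts=[]
    for x in range(0,640,3):
        ys=np.where(m[:,x])[0]
        if len(ys) and ys.max()>2: pts.append((x,ys.max(),*atz(w,(x,ys.max()),.004)[:2]))
    pts=np.array(pts); P=pts[:,2:]; 
    k=np.ones(len(P),bool)
    for i in range(8):
        c=P[k].mean(0); vt=np.linalg.svd(P[k]-c)[2]; e=abs((P-c)@vt[1]); k=e<max(.003,np.median(e)*1.5)
    print(k.sum(),len(P),'line',c,'dir deg',np.degrees(np.arctan2(vt[0][1],vt[0][0]))%180-90,'dist handle->line',abs((np.array([.479,.3408])-c)@vt[1]),P[0],P[-1])
print(score((.479,.3408,.488)),score((.479,.3408,.515)),score((.479,.3408,.54)))
E
```

```text
[-1.338  0.088  1.372  0.     1.684 -0.103] fwd 0.5466 lat 0.0566 z 0.2153
[ 0.493 -0.178  1.466 -0.     1.855  1.525] fwd 0.4281 lat 0.0565 z 0.2975
[ 6.720e-01 -1.080e-01  1.500e+00 -1.000e-03  1.748e+00  1.703e+00] fwd 0.4618 lat 0.0564 z 0.2493
[ 0.43564681  0.50239266 -0.19324674  0.08133903] [ 1.56083449e-06  1.28141486e-05  2.72990621e-06 -3.83997611e-05
  5.64561800e-07  2.55855162e-05]
104 132 line [0.51264877 0.34992598] dir deg 32.12980924336979 dist handle->line 0.03334885879142176 [0.41681401 0.54119155] [0.63972585 0.16996671]
425.98108 421.9274 413.524
```

Emit:
servo_tool(
  commands=[0,0,0,0,35,0,0.05,0,0,0,0,35,0,0.05,0,0,0,0,35,0,0.05,0,0,0,0,35,0,0.05,0,0,0,0,35,0,0.05],
)

```text
time: 45.95
tool_pos: [0.3247, 0.3315, 0.2485]
ee_rot: [-3.142, -0.612, 0.542]
wrist_force: [-0.5, -0.0, 1.0]
width: 0.0499
finger_force: 0.0
```

Run:
```python
from h import *
o=robot.get_obs(); q=o['joint_positions'];p=o['tool_pos'];print(q.round(3),p,o['ee_rot'])
c,s=np.cos(q[0]),np.sin(q[0]);F=c*p[0]+s*p[1];lat=-s*p[0]+c*p[1]
L1,L2,dz,a=.43565,.50239,-.19325,.08134; t=q[1]+q[2]
wx=L1*np.sin(q[1])+L2*np.sin(t)+a*np.cos(t); wz=L1*np.cos(q[1])+L2*np.cos(t)-a*np.sin(t)
z=T()[:3,2]; print('tool z',z, 'F-wx',F-wx,'z-wz',p[2]-wz,'lat',lat, 'zfwd',c*z[0]+s*z[1],'zlat',-s*z[0]+c*z[1])
```

```text
[ 0.768 -0.553  1.941 -0.141  1.158  1.815] [0.32466559 0.33150197 0.24852945] [-3.14154719 -0.6117917   0.54154648]
tool z [ 0.49213153  0.29608677 -0.81862029] F-wx 0.18403493907398005 z-wz -0.1335833142912487 lat 0.01275842628760629 zfwd 0.5596409914778258 zlat -0.1290843809159648
```

```bash
cat > ik.py <<'E'
from h import *
L1,L2,D,A,L3,E_=.43565,.50239,.1358,.08134,.329,.0565
LO=np.array([-3.1,-.76,.27,-1.08,.17,-2.57]); HI=np.array([3.1,2.03,2.55,4.22,2.65,2.57])
rz=lambda a:R.from_euler('z',a).as_matrix(); ry=lambda a:R.from_euler('y',a).as_matrix()
def fk(q):
    t=q[1]+q[2]; Rm=rz(q[0])@ry(t)@rz(q[3])@ry(q[4])@rz(np.pi/2+q[5])
    W=np.array([L1*np.sin(q[1])+L2*np.sin(t)+A*np.cos(t),E_,D+L1*np.cos(q[1])+L2*np.cos(t)-A*np.sin(t)])
    return rz(q[0])@W+L3*Rm[:,2],Rm
def ik(p,Rm):
    W=np.array(p)-L3*Rm[:,2]; rr=np.hypot(W[0],W[1]); 
    if rr<E_: return []
    F=np.sqrt(rr**2-E_**2); q1=np.arctan2(W[1],W[0])-np.arctan2(E_,F); z=W[2]-D
    Le=np.hypot(L2,A); b=np.arctan2(A,L2); c3=(F*F+z*z-L1**2-Le**2)/(2*L1*Le)
    if abs(c3)>1: return []
    k=np.arccos(c3); q3=k-b; q2=np.arctan2(F,z)-np.arctan2(Le*np.sin(k),L1+Le*np.cos(k)); t=q2+q3
    M=ry(-t)@rz(-q1)@Rm; q5=np.arccos(np.clip(M[2,2],-1,1)); q4=np.arctan2(M[1,2],M[0,2])
    N=ry(-q5)@rz(-q4)@M; q6=np.arctan2(N[1,0],N[0,0])-np.pi/2; out=[]
    for s4 in (0,2*np.pi):
        for s6 in (-2*np.pi,0,2*np.pi):
            q=np.array([q1,q2,q3,q4+s4,q5,q6+s6])
            out.append((np.minimum(q-LO,HI-q).min(),q))
    m=[o for o in out if o[0]>0.01]
    return m or [max(out,key=lambda o:o[0])]
def tool(yaw,tilt,roll=0):  # yaw: heading the fingers point to, tilt from down
    return down(np.radians(yaw)-np.pi/2)@ry(np.radians(tilt))@rz(np.radians(roll))
E
python3 - <<'E'
from ik import *
o=robot.get_obs(); p,Rm=fk(o['joint_positions']); print(p-o['tool_pos'],(Rm-T()[:3,:3]).round(3).max()); print(ik(o['tool_pos'],T()[:3,:3])[0][1].round(3))
n=np.array([.8616,.5075,0]); H=np.array([.479,.3408,.05])
def show(l,p,yaw,tl): print(l,yaw,tl,[(round(m,2),q.round(2).tolist()) for m,q in ik(p,tool(yaw,tl))])
for tl in (25,35,45,55): show('H',H,30.5,tl)
for tl in (25,35,45,55): show('Hup',H+[0,0,.29],30.5,tl)
P=H+n*.117
for yaw in (-15,0,15,30,45,60,75):
    for tl in (50,60,70,80): show('pad',[P[0],P[1],.068],yaw,tl)
E
```

```text
[-8.21988092e-04  9.75677591e-04  5.72380651e-05] -0.0
[ 0.764 -0.554  1.942 -0.139  1.158  1.81 ]
H 30.5 25 [(np.float64(0.66), [0.52, -0.03, 1.89, 0.01, 0.84, 1.55])]
H 30.5 35 [(np.float64(0.44), [0.52, -0.11, 2.03, 0.02, 0.61, 1.55])]
H 30.5 45 [(np.float64(0.19), [0.52, -0.16, 2.16, 0.03, 0.36, 1.53])]
H 30.5 55 [(np.float64(-0.09), [0.51, -0.17, 2.28, 0.2, 0.08, 1.36])]
Hup 30.5 25 [(np.float64(0.63), [0.52, -0.13, 1.4, 0.01, 1.43, 1.56])]
Hup 30.5 35 [(np.float64(0.5), [0.52, -0.26, 1.56, 0.01, 1.22, 1.56])]
Hup 30.5 45 [(np.float64(0.39), [0.52, -0.37, 1.72, 0.01, 1.01, 1.55])]
Hup 30.5 55 [(np.float64(0.3), [0.51, -0.46, 1.87, 0.02, 0.78, 1.54])]
pad -15 50 [(np.float64(-0.53), [0.85, 0.33, 1.64, -0.98, 0.97, -3.1])]
pad -15 60 [(np.float64(-0.29), [0.9, 0.37, 1.7, -1.24, 1.0, -2.86])]
pad -15 70 [(np.float64(-0.39), [0.94, 0.44, 1.73, -1.47, 1.08, -2.64])]
pad -15 80 [(np.float64(-0.4), [0.96, 0.53, 1.75, 4.62, 1.2, -2.45])]
pad 0 50 [(np.float64(-0.42), [0.78, 0.21, 1.79, -0.98, 0.7, 2.99])]
pad 0 60 [(np.float64(-0.34), [0.82, 0.24, 1.87, -1.37, 0.7, -2.91])]
pad 0 70 [(n
[... 814 characters left out ...]
0.22])]
pad 45 70 [(np.float64(0.36), [0.33, 0.16, 2.11, 2.16, 0.53, -0.83])]
pad 45 80 [(np.float64(0.4), [0.31, 0.27, 2.15, 2.45, 0.78, -1.13])]
pad 60 50 [(np.float64(0.53), [0.27, 0.15, 1.86, 0.99, 0.7, 0.14])]
pad 60 60 [(np.float64(0.54), [0.22, 0.17, 1.95, 1.38, 0.71, -0.26])]
pad 60 70 [(np.float64(0.54), [0.17, 0.24, 2.01, 1.73, 0.82, -0.61])]
pad 60 80 [(np.float64(0.5), [0.15, 0.34, 2.05, 1.97, 0.99, -0.87])]
pad 75 50 [(np.float64(0.8), [0.19, 0.25, 1.74, 0.99, 0.97, -0.07])]
pad 75 60 [(np.float64(0.74), [0.13, 0.29, 1.81, 1.25, 1.0, -0.32])]
pad 75 70 [(np.float64(0.7), [0.09, 0.35, 1.85, 1.48, 1.09, -0.55])]
pad 75 80 [(np.float64(0.68), [0.06, 0.45, 1.87, 1.66, 1.22, -0.74])]
```

```bash
cat >> ik.py <<'E'
def rowsto(P,grip=None):
    M=T(); 
    for p,Rm in P:
        b=ik(p,Rm)[0]; print((M[:3,:3].T@(np.array(p)-M[:3,3])).round(3).tolist(),R.from_matrix(M[:3,:3].T@Rm).as_rotvec(degrees=True).round(1).tolist(),'margin',round(b[0],2),b[1].round(2).tolist())
E
python3 - <<'E'
from ik import *
Rm=tool(30.5,35); n=np.array([.8616,.5075,0]); B=np.array([.479,.3408,.05]); p=B+.008*Rm[:,2]
print(p); rowsto([(p-.08*Rm[:,2],Rm),(p,Rm)])
E
```

```text
[0.48295368 0.3431289  0.04344678]
[-0.002, 0.071, 0.169] [-0.3, -0.1, 0.4] margin 0.47 [0.52, -0.29, 2.05, 0.01, 0.77, 1.55]
[-0.002, 0.072, 0.249] [-0.3, -0.1, 0.4] margin 0.42 [0.52, -0.09, 2.03, 0.02, 0.59, 1.55]
```

Emit:
servo_tool(
  commands=[-0.002,0.072,0.1,0,0,0,0.05,-0.002,0.072,0.169,0,0,0,0.05,-0.002,0.072,0.169,0,0,0,0.05,-0.002,0.072,0.169,0,0,0,0.05,-0.002,0.072,0.169,0,0,0,0.05,-0.002,0.072,0.2,0,0,0,0.05,-0.002,0.072,0.23,0,0,0,0.05,-0.002,0.072,0.249,0,0,0,0.05,-0.002,0.072,0.249,0,0,0,0.05],
)

```text
time: 47.08
tool_pos: [0.484, 0.3446, 0.0455]
ee_rot: [3.141, -0.614, 0.543]
wrist_force: [-1.0, 0.1, -0.1]
width: 0.0498
finger_force: 0.0
```

Emit:
servo_tool(
  commands=[0,0,0,0,0,0,0,0,0,0,0,0,0,0,0,0,0,0,0,0,0,0,0,0,0,0,0,0,0,0,0,0,0,0,0],
)

```text
time: 47.7
tool_pos: [0.4853, 0.3407, 0.0439]
ee_rot: [3.135, -0.612, 0.544]
wrist_force: [3.5, -12.3, 2.9]
width: 0.0121
finger_force: 30.0
```

Emit:
servo_tool(
  commands=[0,0.003,0,0,0,0,0,0.005,0.003,-0.008,0,0,0,0,0.02,0.003,-0.029,0,0,0,0,0.037,0.003,-0.053,0,0,0,0,0.055,0.003,-0.078,0,0,0,0,0.072,0.003,-0.103,0,0,0,0,0.089,0.003,-0.127,0,0,0,0,0.106,0.003,-0.152,0,0,0,0,0.123,0.003,-0.176,0,0,0,0,0.138,0.003,-0.197,0,0,0,0],
)

```text
time: 48.95
tool_pos: [0.485, 0.3405, 0.2798]
ee_rot: [3.141, -0.605, 0.542]
wrist_force: [11.0, 4.9, -11.3]
width: 0.012
finger_force: 30.0
```

Emit:
servo_tool(
  commands=[0.01,0,-0.015,0,0,0,0,0.02,0,-0.028,0,0,0,0,0.02,0,-0.028,0,0,0,0],
)

```text
time: 49.32
tool_pos: [0.4846, 0.3403, 0.3127]
ee_rot: [3.141, -0.601, 0.542]
wrist_force: [4.4, 1.3, -9.0]
width: 0.0121
finger_force: 30.0
```

Run:
```python
from h import *
w=shot('wrist'); s=shot('scene'); t=shot('top')
o=robot.get_obs(); print(o['tool_pos'],o['wrist_force'],o['width'],o['finger_force'])
np.savez('/tmp/s8.npz',**{k:s[k] for k in ['img','E','camera_matrix']})
for n,c in (('w',w),('s',s),('t',t)):
    for d in spotter.trace('sash_handle',c)[:2]: print(n,round(d['conf'],2),np.round(d['box']))
```

```text
[0.48456576 0.34022574 0.31270855] [  7.40819462   0.80942497 -10.54841325] 0.012052433105327982 30.00016540288925
w 0.7 [  0.   0. 640. 297.]
s 0.62 [368.   0.  38.  98.]
t 0.95 [  3.  73. 220. 130.]
```

Emit:
servo_tool(
  commands=[0,0,0,0,0,0,0.06,0,0,0,0,0,0,0.06,0,0,0,0,0,0,0.06,0,0,-0.05,0,0,0,0.06,0,0,-0.1,0,0,0,0.06,0,0,-0.1,0,0,0,0.06],
)

```text
time: 50.38
tool_pos: [0.4358, 0.3116, 0.4084]
ee_rot: [3.141, -0.624, 0.542]
wrist_force: [-0.2, 0.2, -0.1]
width: 0.0602
finger_force: 0.0
```

Run:
```python
from ik import *
def show(l,p,yaw,tl): print(l,yaw,tl,[(round(m,2),q.round(2).tolist()) for m,q in ik(p,tool(yaw,tl))])
print(robot.get_obs()['tool_pos'],robot.get_obs()['joint_positions'].round(2))
for yaw in (0,15,30,45,60):
    for tl in (60,75): show('jar',[.544,.019,.065],yaw,tl)
for yaw in (40,50,60):
    for tl in (60,75): 
        show('out',[.46,.25,.1],yaw,tl); show('look',[.42,.22,.16],yaw,tl); show('pad',[.5814,.3974,.068],yaw,tl)
```

```text
[0.43583945 0.31159419 0.40835093] [ 0.5  -0.37  1.52  0.03  1.37  1.53]
jar 0 60 [(np.float64(-0.04), [-0.15, -0.34, 2.42, 1.45, 0.13, 0.05])]
jar 0 75 [(np.float64(0.01), [-0.17, -0.17, 2.54, 2.83, 0.55, -1.34])]
jar 15 60 [(np.float64(0.16), [-0.41, -0.29, 2.39, 1.41, 0.58, -0.18])]
jar 15 75 [(np.float64(0.06), [-0.49, -0.12, 2.49, 2.03, 0.83, -0.87])]
jar 30 60 [(np.float64(0.27), [-0.57, -0.15, 2.28, 1.3, 0.92, -0.34])]
jar 30 75 [(np.float64(0.19), [-0.67, 0.03, 2.36, 1.66, 1.12, -0.78])]
jar 45 60 [(np.float64(0.42), [-0.64, 0.02, 2.13, 1.18, 1.18, -0.46])]
jar 45 75 [(np.float64(0.37), [-0.72, 0.18, 2.18, 1.43, 1.34, -0.76])]
jar 60 60 [(np.float64(0.59), [-0.64, 0.17, 1.96, 1.06, 1.39, -0.54])]
jar 60 75 [(np.float64(0.57), [-0.71, 0.33, 1.98, 1.25, 1.53, -0.75])]
out 40 60 [(np.float64(0.14), [0.04, -0.46, 2.41, 1.19, 0.6, 0.08])]
look 40 60 [(np.float64(0.02), [-0.1, -0.74, 2.42, 0.96, 0.86, 0.35])]
pad 40 60 [(np.float64(0.09), [0.4, 0.08, 2.05, 1.65, 0.26, -0.23])]
out 40 75 [(np.float64(0.01), [-0.05, -0.34, 2.54, 1.88, 0.76, -0.65])]
look 40 75 [(np.float64(-0.03), [-
[... 258 characters left out ...]
60 [(np.float64(0.33), [0.29, 0.12, 2.01, 1.49, 0.5, -0.22])]
out 50 75 [(np.float64(0.09), [-0.2, -0.22, 2.46, 1.67, 1.02, -0.63])]
look 50 75 [(np.float64(0.05), [-0.37, -0.55, 2.5, 1.44, 1.18, -0.31])]
pad 50 75 [(np.float64(0.44), [0.25, 0.23, 2.11, 2.14, 0.73, -0.89])]
out 60 60 [(np.float64(0.28), [-0.17, -0.24, 2.27, 1.2, 1.06, -0.26])]
look 60 60 [(np.float64(0.27), [-0.3, -0.46, 2.28, 1.09, 1.26, -0.11])]
pad 60 60 [(np.float64(0.55), [0.21, 0.17, 1.95, 1.38, 0.72, -0.26])]
out 60 75 [(np.float64(0.2), [-0.27, -0.08, 2.35, 1.52, 1.21, -0.65])]
look 60 75 [(np.float64(0.16), [-0.42, -0.35, 2.39, 1.38, 1.36, -0.44])]
pad 60 75 [(np.float64(0.52), [0.15, 0.28, 2.03, 1.86, 0.9, -0.75])]
```

```bash
cat > plan.py <<'E'
from ik import *
from scipy.spatial.transform import Slerp
def check(P,N=12):
    q=robot.get_obs()['joint_positions']; M=T(); p0,R0=M[:3,3],M[:3,:3]; worst=9;jump=0
    for i,(p,Rm) in enumerate(P):
        p=np.array(p); S=Slerp([0,1],R.from_matrix([R0,Rm])); w=9;j=0
        for s in np.linspace(0,1,N+1)[1:]:
            c=ik(p0+s*(p-p0),S(s).as_matrix()); 
            if not c: print('unreach',i,s); w=-9; continue
            b=min(c,key=lambda o:abs(o[1]-q).max()); j=max(j,abs(b[1]-q).max()); q=b[1]; w=min(w,b[0])
        print(i,'margin',round(w,2),'maxstep',round(j,2),q.round(2).tolist(),'| shift',(M[:3,:3].T@(p-M[:3,3])).round(3).tolist(),R.from_matrix(M[:3,:3].T@Rm).as_rotvec(degrees=True).round(1).tolist())
        p0,R0=p,Rm
E
python3 - <<'E'
from plan import *
G=tool(58,70); J=np.array([.5439,.0189,.06])+.008*G[:,2]
print(J)
check([([.43,.2,.40],tool(58,40)),([.45,-.05,.25],tool(58,60)),(J-.12*G[:,2],G),(J,G)])
n=np.array([.8616,.5075,0]); P=np.array([.5814,.3974,.065])+.008*G[:,2]
h=np.array([np.cos(np.radians(58)),np.sin(np.radians(58)),0])
print('carry'); check([(J+[0,0,.05],G),(P+[0,0,.04]-.2*h,G),(P+[0,0,.04],G),(P,G)])
E
```

```text
[0.54788369 0.02527524 0.05726384]
0 margin 0.31 maxstep 0.08 [-0.11, -0.43, 1.6, 0.62, 1.61, 0.59] | shift [-0.056, 0.093, -0.03] [16.6, 4.2, -21.2]
1 margin 0.3 maxstep 0.09 [-0.91, -0.17, 1.88, 0.99, 1.8, -0.3] | shift [-0.234, 0.317, 0.027] [20.2, 23.8, -18.2]
2 margin 0.59 maxstep 0.04 [-0.92, 0.21, 1.96, 1.08, 1.65, -0.68] | shift [-0.305, 0.354, 0.163] [21.8, 33.6, -16.5]
3 margin 0.55 maxstep 0.02 [-0.68, 0.27, 2.0, 1.23, 1.44, -0.7] | shift [-0.247, 0.303, 0.255] [21.8, 33.6, -16.5]
carry
0 margin 0.24 maxstep 0.21 [-0.68, 0.17, 1.99, 1.21, 1.48, -0.59] | shift [-0.218, 0.303, 0.214] [21.8, 33.6, -16.5]
1 margin 0.25 maxstep 0.05 [-0.27, -0.13, 2.3, 1.43, 1.14, -0.52] | shift [-0.181, 0.089, 0.247] [21.8, 33.6, -16.5]
2 margin 0.26 maxstep 0.05 [0.2, 0.17, 2.0, 1.69, 0.76, -0.51] | shift [-0.036, -0.002, 0.351] [21.8, 33.6, -16.5]
3 margin 0.53 maxstep 0.01 [0.2, 0.25, 2.02, 1.78, 0.78, -0.64] | shift [-0.06, -0.002, 0.383] [21.8, 33.6, -16.5]
```

Emit:
servo_tool(
  commands=[-0.056,0.093,-0.03,16.6,4.2,-21.2,0.09,-0.056,0.093,-0.03,16.6,4.2,-21.2,0.09,-0.056,0.093,-0.03,16.6,4.2,-21.2,0.09,-0.234,0.317,0.027,20.2,23.8,-18.2,0.09,-0.234,0.317,0.027,20.2,23.8,-18.2,0.09,-0.234,0.317,0.027,20.2,23.8,-18.2,0.09,-0.234,0.317,0.027,20.2,23.8,-18.2,0.09,-0.234,0.317,0.027,20.2,23.8,-18.2,0.09,-0.234,0.317,0.027,20.2,23.8,-18.2,0.09,-0.234,0.317,0.027,20.2,23.8,-18.2,0.09],
)

```text
time: 51.62
tool_pos: [0.4487, -0.0509, 0.2435]
ee_rot: [-3.125, -1.037, 0.998]
wrist_force: [0.2, -0.6, -0.4]
width: 0.0906
finger_force: 0.0
```

Run:
```python
from plan import *
o=robot.get_obs(); print(o['joint_positions'].round(2))
G=tool(58,70); J=np.array([.5439,.0189,.06])+.008*G[:,2]
check([(J-.12*G[:,2],G),(J,G)])
w=shot('wrist')
for d in spotter.trace('jar',w)[:2]:
    b=d['box'];print(round(d['conf'],2),np.round(b,1))
    P=np.array([proj(w,(.5439+.031*np.cos(a),.0189+.031*np.sin(a),z)) for a in np.arange(0,6.3,.1) for z in (0,.1)]); print(P.min(0),P.max(0)-P.min(0))
```

```text
[-0.93 -0.13  1.87  0.97  1.8  -0.33]
0 margin 0.59 maxstep 0.04 [-0.92, 0.21, 1.96, 1.08, 1.65, -0.68] | shift [-0.122, 0.045, 0.078] [-0.2, 10.6, -0.4]
1 margin 0.55 maxstep 0.02 [-0.68, 0.27, 2.0, 1.23, 1.44, -0.7] | shift [-0.1, 0.045, 0.195] [-0.2, 10.6, -0.4]
0.91 [335.5 224.5  61.5  87.9]
[336.25509554 220.80369666] [58.98208629 89.97101318]
```

Emit:
servo_tool(
  commands=[-0.122,0.045,0.078,0,10.6,-0.4,0.09,-0.122,0.045,0.078,0,10.6,-0.4,0.09,-0.122,0.045,0.078,0,10.6,-0.4,0.09,-0.122,0.045,0.078,0,10.6,-0.4,0.09,-0.122,0.045,0.078,0,10.6,-0.4,0.09],
)

```text
time: 52.35
tool_pos: [0.489, -0.0698, 0.1006]
ee_rot: [3.132, -1.22, 1.026]
wrist_force: [0.4, 0.3, 0.5]
width: 0.0897
finger_force: 0.0
```

Run:
```python
from plan import *
o=robot.get_obs(); print(o['tool_pos'],o['ee_rot'])
G=tool(58,70); J=np.array([.5439,.0189,.06])+.008*G[:,2]
check([(J,G)])
w=shot('wrist')
for d in spotter.trace('jar',w)[:2]:
    b=d['box'];print(round(d['conf'],2),np.round(b,1))
    P=np.array([proj(w,(.5439+.031*np.cos(a),.0189+.031*np.sin(a),z)) for a in np.arange(0,6.3,.1) for z in (0,.1)]); print(P.min(0),P.max(0)-P.min(0))
```

```text
[ 0.48903225 -0.06979178  0.10061855] [ 3.13210668 -1.22009797  1.02631604]
0 margin 0.55 maxstep 0.04 [-0.68, 0.27, 2.0, 1.23, 1.44, -0.7] | shift [-0.002, -0.0, 0.12] [-0.2, 0.1, 0.3]
0.72 [367.6 134.4  92.   84.8]
[286.24085807 142.19546866] [ 77.65217015 131.4629286 ]
0.62 [286.6 143.6  78.3 131.7]
[286.24085807 142.19546866] [ 77.65217015 131.4629286 ]
```

Jar aligned exactly with the prediction; advance and close.

Emit:
servo_tool(
  commands=[-0.002,0,0.03,0,0,0,0.09,-0.002,0,0.06,0,0,0,0.09,-0.002,0,0.09,0,0,0,0.09,-0.002,0,0.11,0,0,0,0.09,-0.002,0,0.12,0,0,0,0.09,-0.002,0,0.12,0,0,0,0.09,-0.002,0,0.12,0,0,0,0.05,-0.002,0,0.12,0,0,0,0.05,-0.002,0,0.12,0,0,0,0.05,-0.002,0,0.12,0,0,0,0.05],
)

```text
time: 53.7
tool_pos: [0.5475, 0.0248, 0.0559]
ee_rot: [-3.141, -1.221, 1.015]
wrist_force: [-2.7, -1.1, 1.9]
width: 0.061
finger_force: 30.0
```

Run:
```python
from plan import *
o=robot.get_obs(); print(o['tool_pos'],o['ee_rot'],o['width'],o['finger_force'],o['wrist_force'])
G=T()[:3,:3]; J=T()[:3,3]
Jar=np.array([.5439,.0189]); d=np.array([.5814,.3974])-Jar
h=np.array([np.cos(np.radians(58)),np.sin(np.radians(58)),0])
F=J+[d[0],d[1],0]; print('final',F)
check([(J+[0,0,.05],G),(F+[0,0,.05]-.2*h,G),(F+[0,0,.05],G),(F+[0,0,.005],G)])
```

```text
[0.54750164 0.0247915  0.05588335] [-3.14080055 -1.22113046  1.01484514] 0.06104449916505455 29.999688595271436 [-2.69531659 -1.12253501  1.88660226]
final [0.58500164 0.4032915  0.05588335]
0 margin 0.55 maxstep 0.05 [-0.68, 0.17, 1.98, 1.21, 1.48, -0.59] | shift [0.047, -0.0, -0.017] [0.0, 0.0, 0.0]
1 margin 0.25 maxstep 0.05 [-0.27, -0.13, 2.3, 1.42, 1.15, -0.51] | shift [0.095, -0.168, 0.116] [0.0, 0.0, 0.0]
2 margin 0.27 maxstep 0.05 [0.19, 0.16, 2.0, 1.67, 0.76, -0.5] | shift [0.164, -0.168, 0.304] [0.0, 0.0, 0.0]
3 margin 0.53 maxstep 0.01 [0.19, 0.25, 2.02, 1.78, 0.78, -0.64] | shift [0.122, -0.168, 0.319] [0.0, 0.0, 0.0]
```

Emit:
servo_tool(
  commands=[0.009,0,-0.003,0,0,0,0.05,0.024,0,-0.009,0,0,0,0.05,0.04,0,-0.015,0,0,0,0.05,0.047,0,-0.017,0,0,0,0.05,0.05,-0.012,-0.008,0,0,0,0.05,0.056,-0.035,0.01,0,0,0,0.05,0.063,-0.06,0.03,0,0,0,0.05,0.07,-0.085,0.05,0,0,0,0.05,0.078,-0.11,0.07,0,0,0,0.05,0.086,-0.135,0.09,0,0,0,0.05],
)

```text
time: 54.95
tool_pos: [0.491, 0.195, 0.1046]
ee_rot: [-3.134, -1.22, 1.009]
wrist_force: [0.2, 0.8, -2.7]
width: 0.0608
finger_force: 30.0
```

Emit:
servo_tool(
  commands=[0.006,-0.022,0.018,0,0,0,0.05,0.009,-0.033,0.026,0,0,0,0.05,0.009,-0.033,0.026,0,0,0,0.05],
)

```text
time: 55.32
tool_pos: [0.478, 0.235, 0.1045]
ee_rot: [-3.137, -1.22, 1.014]
wrist_force: [-0.2, 0.7, -4.4]
width: 0.0608
finger_force: 30.0
```

Run:
```python
from plan import *
o=robot.get_obs(); print(o['tool_pos'],o['ee_rot'],o['width'],o['wrist_force'])
w=shot('wrist'); t=shot('top'); s=shot('scene')
P=np.array([.5814,.3974]); n=np.array([.8616,.5075]); l=np.array([-.5075,.8616])
for nm,v in (('wrist',w),('top',t),('scene',s)):
    g=v['img'].mean(2); print(nm)
    for a in np.arange(.11,-.111,-.02):
        r=[]
        for b in np.arange(.11,-.111,-.02):
            u=proj(v,[*(P+a*n+b*l),.003]); r.append(int(g[int(u[1]),int(u[0])]) if 0<=u[0]<640 and 0<=u[1]<400 else -1)
        print('%5.2f'%a,*['%4d'%x for x in r])
```

```text
[0.4780339  0.23498585 0.104499  ] [-3.13746509 -1.22005511  1.01369449] 0.06077423037682529 [-0.19843902  0.6570928  -4.42992212]
wrist
 0.11  129  130  128  125  123  123  112  110  139  140  140  139
 0.09  136  133  136  137  136  137  136  138  137  138  141  141
 0.07  139  136  136  136  164  216  216  145  138  139  137  136
 0.05  136  137  138  218  159  162  165  163  216  138  137  139
 0.03  135  138  215  130  134  139  143  144  140  213  139  138
 0.01  137  138  216  128  132  138  141  144  142  216  140  139
-0.01  136  137  178  127  129  134  138  143  144  185  140  141
-0.03  138  139  216  124  128  130  137  141  145  200  229  141
-0.05  138  134  140  117  124  129  135  140  144  168  128  229
-0.07  132  137  137  107  179  142  154  198  172  169  148  229
-0.09   91  139  138  140  202  161  164  167  171  171  164   73
-0.11  136  137  138  141  230  133  162  165  171  165  167  140
top
 0.11  114  114  115  115  115  114  115  115  117  117  117  117
 0.09  117  116  117  117  117  117  117  117  117  117  118  118
 0.07  125  124  132  125  126  126
[... 722 characters left out ...]
   89   88   90   90   91   91   91   91
 0.07   90   89   90   90   90   89   90   91   91   90   89   91
 0.05   89   91   88   89   89   89   88   88   90   90   91   89
 0.03   87   87   89   80   77   78   79   79   79   91   88   90
 0.01   32   70   84   85   84   81   79   78   78   92   91   90
-0.01   22   22   21   23   47   81   84   85   85   89   90   91
-0.03   74   74   58   40   23   19   18   34   72   84   89   90
-0.05   72   74   76   39   31   32   31   27   24   23   20   32
-0.07   74   75   76   71   71   74   72   73   71   75   72   46
-0.09   71   76   74   74   75   75   76   76   74   74   75   75
-0.11   75   75   76   77   76   75   76   75   75   73   73   75
```

Run:
```python
from plan import *
G=T()[:3,:3]; F=np.array([.5798,.4003,.1045])
check([(F,G),(F-[0,0,.038],G)])
```

```text
0 margin 0.27 maxstep 0.08 [0.19, 0.15, 2.02, 1.68, 0.77, -0.5] | shift [0.066, -0.004, 0.183] [0.0, 0.0, 0.0]
1 margin 0.52 maxstep 0.01 [0.19, 0.23, 2.03, 1.77, 0.78, -0.63] | shift [0.03, -0.004, 0.196] [0.0, 0.0, 0.0]
```

Emit:
servo_tool(
  commands=[0.006,0,0.016,0,0,0,0.05,0.016,-0.001,0.045,0,0,0,0.05,0.028,-0.002,0.078,0,0,0,0.05,0.04,-0.002,0.11,0,0,0,0.05,0.051,-0.003,0.14,0,0,0,0.05,0.06,-0.004,0.165,0,0,0,0.05,0.066,-0.004,0.183,0,0,0,0.05,0.05,-0.004,0.189,0,0,0,0.05,0.03,-0.004,0.196,0,0,0,0.05,0.03,-0.004,0.196,0,0,0,0.05],
)

```text
time: 56.72
tool_pos: [0.5778, 0.4003, 0.063]
ee_rot: [-3.129, -1.217, 1.002]
wrist_force: [-1.1, 0.1, -4.3]
width: 0.0605
finger_force: 30.0
```

Run:
```python
from plan import *
o=robot.get_obs(); print(o['tool_pos'],o['ee_rot'],o['width'],o['wrist_force'],o['joint_positions'].round(2))
```

```text
[0.57782654 0.4002741  0.06296816] [-3.12907896 -1.2167099   1.00246469] 0.06054000444932787 [-1.09627684  0.06987615 -4.26267563] [ 0.17  0.26  2.03  1.78  0.8  -0.67]
```

Emit:
servo_tool(
  commands=[0,0,0,0,0,0,0.05,-0.002,0,0.001,0,0,0,0.05,-0.002,0,0.001,0,0,0,0.05],
)

```text
time: 57.1
tool_pos: [0.5789, 0.4014, 0.0647]
ee_rot: [3.14, -1.222, 1.017]
wrist_force: [-0.0, -0.2, -4.6]
width: 0.0608
finger_force: 30.0
```

Emit:
servo_tool(
  commands=[-0.002,0,0.001,0,0,0,0.05,-0.002,0,0.001,0,0,0,0.05],
)

```text
time: 57.35
tool_pos: [0.5786, 0.4017, 0.0616]
ee_rot: [-3.14, -1.221, 1.014]
wrist_force: [0.7, -0.2, -3.9]
width: 0.0603
finger_force: 30.0
```

Emit:
servo_tool(
  commands=[-0.002,0,0.001,0,0,0,0.05,-0.002,0,0.001,0,0,0,0.05],
)

```text
time: 57.6
tool_pos: [0.5787, 0.4019, 0.0591]
ee_rot: [-3.139, -1.22, 1.014]
wrist_force: [-0.6, -0.0, -4.2]
width: 0.0606
finger_force: 30.0
```

Emit:
servo_tool(
  commands=[-0.0015,0,0.0005,0,0,0,0.05,-0.0015,0,0.0005,0,0,0,0.05],
)

```text
time: 57.85
tool_pos: [0.579, 0.4022, 0.0589]
ee_rot: [-3.141, -1.223, 1.016]
wrist_force: [-3.1, -1.8, -0.8]
width: 0.0608
finger_force: 30.0
```

Emit:
servo_tool(
  commands=[-0.001,0,0.0005,0,0,0,0.05,-0.001,0,0.0005,0,0,0,0.05],
)

```text
time: 58.1
tool_pos: [0.5794, 0.4025, 0.0588]
ee_rot: [3.141, -1.224, 1.017]
wrist_force: [-3.7, -2.1, 4.6]
width: 0.0609
finger_force: 30.0
```

Emit:
servo_tool(
  commands=[0.001,0,0,0,0,0,0.09,0.001,0,0,0,0,0,0.09,0.001,0,0,0,0,0,0.09,0.001,0,0,0,0,0,0.09,-0.008,0,-0.024,0,0,0,0.09,-0.022,0,-0.06,0,0,0,0.09,-0.036,0,-0.1,0,0,0,0.09,-0.05,0,-0.14,0,0,0,0.09,-0.06,0,-0.18,0,0,0,0.09,-0.06,0,-0.18,0,0,0,0.09],
)

```text
time: 59.35
tool_pos: [0.4792, 0.2386, 0.0621]
ee_rot: [-3.141, -1.22, 1.01]
wrist_force: [0.6, 0.1, -0.0]
width: 0.09
finger_force: 0.0
```

Run:
```python
from plan import *
o=robot.get_obs(); print(o['tool_pos'],o['ee_rot'],o['width'],o['wrist_force'])
w=shot('wrist'); np.savez('/tmp/w9.npz',**{k:w[k] for k in ['img','E','camera_matrix']})
P=np.array([.5814,.3974]); n=np.array([.8616,.5075]); l=np.array([-.5075,.8616])
print('expected jar rel pad',((np.array([.5755,.3963])-P)@n),((np.array([.5755,.3963])-P)@l))
g=w['img'].mean(2)
for a in np.arange(.11,-.111,-.02):
    r=[]
    for b in np.arange(.11,-.111,-.02):
        u=proj(w,[*(P+a*n+b*l),.003]); r.append(int(g[int(u[1]),int(u[0])]) if 0<=u[0]<640 and 0<=u[1]<400 else -1)
    print('%5.2f'%a,*['%4d'%x for x in r])
for d in spotter.trace('jar',w)[:2]:
    b=d['box'];print(round(d['conf'],2),np.round(b,1))
Q=np.array([proj(w,(.5755+.031*np.cos(a),.3963+.031*np.sin(a),z)) for a in np.arange(0,6.3,.1) for z in (.003,.103)]); print(Q.min(0),Q.max(0)-Q.min(0))
```

```text
[0.4792222  0.23860104 0.06214809] [-3.14091505 -1.22049105  1.01041229] 0.08995139039294615 [ 0.62641254  0.07473144 -0.0232794 ]
expected jar rel pad -0.005641690000000009 0.0020464900000000167
 0.11  160  164  168  169  166  120  117  113  141  141  140  141
 0.09  139  162  167  171  170  148  138  142  139  138  142  142
 0.07  139  139  164  169  172  166  138  137  139  140  140  139
 0.05  139  138  165  166  171  160  140  137  138  138  138  139
 0.03  138  140  140  155  158  157  138   73   72  138  140  141
 0.01  140  140  140   71  173  170  139   72   73  139  140  139
-0.01  137  140  142   71  197  153  203   72   73  139  139  141
-0.03  140  139  138   70   69  143  137   72   72  140  140  141
-0.05  140  136  142   68   69   72   71   71   71  139  141  143
-0.07  133  138  138   53  120  109  134  137  139  141  141   70
-0.09   69  140  139  141  139  140  139  136  139  137  138  142
-0.11  138  138  140  142  139  143  139  136  139  135  139  139
0.63 [289.9  68.5  66.1 117.2]
[289.01646454  67.69509334] [ 67.38262998 117.94734674]
```

Run:
```python
from plan import *
B=tool(30.5,35); g=np.array([.4846,.3403,.3127])
h=np.array([.53,.848,0])
M=T(); 
check([(M[:3,3]-.08*h+[0,0,.03],M[:3,:3]),([.42,.14,.30],tool(58,55)),([.42,.2,.40],tool(50,40)),(g-.1*B[:,2],B),(g,B)])
```

```text
0 margin 0.18 maxstep 0.08 [-0.51, -0.18, 2.37, 1.31, 1.34, -0.58] | shift [0.001, -0.0, -0.085] [0.0, 0.0, 0.0]
1 margin 0.19 maxstep 0.08 [-0.5, -0.54, 1.99, 0.96, 1.59, 0.13] | shift [0.183, 0.002, -0.191] [-0.1, -15.0, 0.1]
2 margin 0.2 maxstep 0.05 [-0.07, -0.5, 1.65, 0.55, 1.54, 0.75] | shift [0.295, -0.029, -0.177] [-6.7, -29.9, 4.7]
3 margin 0.26 maxstep 0.07 [0.51, -0.36, 1.53, 0.02, 1.36, 1.55] | shift [0.325, -0.075, -0.079] [-22.2, -34.3, 17.1]
4 margin 0.41 maxstep 0.02 [0.51, -0.25, 1.61, 0.01, 1.17, 1.55] | shift [0.265, -0.048, -0.003] [-22.2, -34.3, 17.1]
```

Emit:
servo_tool(
  commands=[0.001,0,-0.05,0,0,0,0.06,0.001,0,-0.085,0,0,0,0.06,0.183,0.002,-0.191,0,-15,0,0.06,0.183,0.002,-0.191,0,-15,0,0.06,0.183,0.002,-0.191,0,-15,0,0.06,0.183,0.002,-0.191,0,-15,0,0.06,0.295,-0.029,-0.177,-6.7,-29.9,4.7,0.06,0.295,-0.029,-0.177,-6.7,-29.9,4.7,0.06,0.295,-0.029,-0.177,-6.7,-29.9,4.7,0.06,0.295,-0.029,-0.177,-6.7,-29.9,4.7,0.06],
)

```text
time: 60.7
tool_pos: [0.4194, 0.2035, 0.4029]
ee_rot: [3.137, -0.701, 0.885]
wrist_force: [-0.0, -0.3, -0.1]
width: 0.0599
finger_force: 0.0
```

Run:
```python
from plan import *
B=tool(30.5,35); g=np.array([.4846,.3403,.3127]); print(robot.get_obs()['joint_positions'].round(2),T()[:3,3])
check([(g-.1*B[:,2],B),(g,B)])
```

```text
[-0.08 -0.51  1.65  0.56  1.55  0.73] [0.41944093 0.20348837 0.40293156]
0 margin 0.26 maxstep 0.08 [0.51, -0.36, 1.53, 0.02, 1.36, 1.55] | shift [0.066, -0.056, 0.066] [-12.1, -5.2, 16.0]
1 margin 0.41 maxstep 0.02 [0.51, -0.25, 1.61, 0.01, 1.17, 1.55] | shift [0.054, -0.037, 0.164] [-12.1, -5.2, 16.0]
```

Emit:
servo_tool(
  commands=[0.066,-0.056,0.066,-12.1,-5.2,16,0.06,0.066,-0.056,0.066,-12.1,-5.2,16,0.06,0.066,-0.056,0.066,-12.1,-5.2,16,0.06,0.066,-0.056,0.066,-12.1,-5.2,16,0.06,0.066,-0.056,0.066,-12.1,-5.2,16,0.06,0.066,-0.056,0.066,-12.1,-5.2,16,0.06,0.066,-0.056,0.066,-12.1,-5.2,16,0.06],
)

```text
time: 61.58
tool_pos: [0.4376, 0.306, 0.3918]
ee_rot: [-3.139, -0.606, 0.52]
wrist_force: [0.0, 0.2, -0.8]
width: 0.0594
finger_force: 0.0
```

Run:
```python
from plan import *
B=tool(30.5,35); g=np.array([.4846,.3403,.3127]); print(T()[:3,3],robot.get_obs()['ee_rot'])
check([(g,B)])
```

```text
[0.43756962 0.30604594 0.39177274] [-3.13919109 -0.60579314  0.51983141]
0 margin 0.41 maxstep 0.02 [0.51, -0.25, 1.61, 0.01, 1.17, 1.55] | shift [0.003, -0.006, 0.098] [0.3, 0.3, -0.6]
```

Emit:
servo_tool(
  commands=[0,0,0,0,0,0,0.06,0,0,0.03,0,0,0,0.06,0,0,0.06,0,0,0,0.06,0,0,0.09,0,0,0,0.06,0,0,0.1,0,0,0,0.06,0,0,0.1,0,0,0,0.0,0,0,0.1,0,0,0,0.0,0,0,0.1,0,0,0,0.0,0,0,0.1,0,0,0,0.0,0,0,0.1,0,0,0,0.0],
)

```text
time: 62.82
tool_pos: [0.4843, 0.3394, 0.3105]
ee_rot: [-3.13, -0.607, 0.521]
wrist_force: [-7.0, 12.8, 0.7]
width: 0.0134
finger_force: 7.5
```

Emit:
servo_tool(
  commands=[0,-0.002,0,0,0,0,0,-0.006,-0.002,0.008,0,0,0,0,-0.02,-0.002,0.028,0,0,0,0,-0.037,-0.002,0.053,0,0,0,0,-0.054,-0.002,0.078,0,0,0,0,-0.071,-0.002,0.102,0,0,0,0,-0.088,-0.002,0.126,0,0,0,0,-0.105,-0.002,0.15,0,0,0,0,-0.122,-0.002,0.174,0,0,0,0,-0.137,-0.002,0.196,0,0,0,0],
)

```text
time: 64.08
tool_pos: [0.4842, 0.3398, 0.0717]
ee_rot: [-3.137, -0.61, 0.523]
wrist_force: [-3.8, 3.7, 4.3]
width: 0.0123
finger_force: 30.0
```

Emit:
servo_tool(
  commands=[-0.005,0,0.008,0,0,0,0,-0.01,0,0.014,0,0,0,0,-0.01,0,0.014,0,0,0,0],
)

```text
time: 64.45
tool_pos: [0.4841, 0.3397, 0.0539]
ee_rot: [-3.137, -0.609, 0.523]
wrist_force: [4.2, 9.2, -5.2]
width: 0.0123
finger_force: 30.0
```

Emit:
servo_tool(
  commands=[-0.003,0,0.004,0,0,0,0,-0.006,0,0.008,0,0,0,0,-0.006,0,0.008,0,0,0,0],
)

```text
time: 64.82
tool_pos: [0.4842, 0.3398, 0.0449]
ee_rot: [-3.137, -0.61, 0.523]
wrist_force: [2.5, 7.9, -2.2]
width: 0.0123
finger_force: 30.0
```

Emit:
servo_tool(
  commands=[-0.002,0,0.003,0,0,0,0,-0.002,0,0.003,0,0,0,0],
)

```text
time: 65.08
tool_pos: [0.4842, 0.3398, 0.0414]
ee_rot: [-3.137, -0.61, 0.523]
wrist_force: [1.3, 6.4, 0.8]
width: 0.0126
finger_force: 30.0
```

Emit:
servo_tool(
  commands=[-0.002,0,0.003,0,0,0,0,-0.002,0,0.003,0,0,0,0],
)

```text
time: 65.32
tool_pos: [0.4842, 0.3398, 0.0378]
ee_rot: [-3.137, -0.61, 0.523]
wrist_force: [-0.3, 6.6, 0.4]
width: 0.0122
finger_force: 30.0
```

Emit:
servo_tool(
  commands=[-0.003,0,0.004,0,0,0,0,-0.003,0,0.004,0,0,0,0],
)

```text
time: 65.58
tool_pos: [0.4842, 0.3397, 0.0328]
ee_rot: [-3.137, -0.611, 0.523]
wrist_force: [0.9, 7.7, -1.5]
width: 0.0125
finger_force: 30.0
```

Emit:
servo_tool(
  commands=[-0.003,0,0.004,0,0,0,0,-0.003,0,0.004,0,0,0,0],
)

```text
time: 65.82
tool_pos: [0.4842, 0.3398, 0.028]
ee_rot: [-3.137, -0.611, 0.523]
wrist_force: [1.7, 6.7, 0.2]
width: 0.012
finger_force: 30.0
```

Emit:
servo_tool(
  commands=[-0.003,0,0.004,0,0,0,0,-0.003,0,0.004,0,0,0,0],
)

```text
time: 66.08
tool_pos: [0.4842, 0.3398, 0.0232]
ee_rot: [-3.137, -0.611, 0.523]
wrist_force: [1.2, 7.1, -0.5]
width: 0.0124
finger_force: 30.0
```

Emit:
servo_tool(
  commands=[0,0,0,0,0,0,0.06,0,0,0,0,0,0,0.06,0,0,0,0,0,0,0.06,0,0,-0.04,0,0,0,0.06,0,0,-0.09,0,0,0,0.06,0,0,-0.15,0,-10,0,0.06,0,0,-0.2,0,-20,0,0.06,0,0,-0.25,0,-35,0,0.06,0,0,-0.25,0,-35,0,0.06,0,0,-0.25,0,-35,0,0.06],
)

```text
time: 67.32
tool_pos: [0.3615, 0.2667, 0.2264]
ee_rot: [-3.14, 0.005, 0.524]
wrist_force: [0.4, 0.1, -0.3]
width: 0.0598
finger_force: 0.0
```

Run:
```python
from plan import *
print(T()[:3,3],robot.get_obs()['ee_rot'],robot.get_obs()['wrist_force'])
check([([.3503,.2525,.2975],tool(30.9,0))])
import bar
w=shot('wrist'); s=shot('scene'); t=shot('top')
for nm,v in (('w',w),('s',s),('t',t)): np.savez(f'/tmp/{nm}10.npz',**{k:v[k] for k in ['img','E','camera_matrix']})
print(proj(w,(.48,.34,.085)),proj(w,(.48,.34,.015)))
```

```text
[0.36148395 0.26667966 0.22641147] [-3.13977978  0.00479983  0.52398629] [ 0.39065165  0.13464612 -0.33762107]
0 margin 0.58 maxstep 0.01 [0.49, -0.18, 1.47, -0.0, 1.85, 1.52] | shift [-0.017, 0.007, -0.071] [-0.1, 0.3, -0.9]
[320.32046354  28.04511576] [321.32628875  41.73837882]
```

Emit:
servo_tool(
  commands=[-0.017,0.007,-0.071,0,0,-0.5,0.06,-0.017,0.007,-0.071,0,0,-0.5,0.06,-0.017,0.007,-0.071,0,0,-0.5,0.06,-0.017,0.007,-0.071,0,0,-0.5,0.06],
)

```text
time: 67.97
tool_pos: [0.3484, 0.2513, 0.2959]
ee_rot: [-3.139, 0.007, 0.533]
wrist_force: [-0.6, 0.6, -0.8]
width: 0.0597
finger_force: 0.0
```

```bash
cat > bz.py <<'E'
from h import *
import bar
w=shot('wrist'); np.savez('/tmp/w11.npz',**{k:w[k] for k in ['img','E','camera_matrix']})
def sc(names,dz,x,y,a=.532):
    V=[]
    for n in names:
        v=dict(np.load(f'/tmp/{n}.npz')); v['g']=cv2.GaussianBlur(v['img'],(0,0),.8).astype(np.float32).mean(2); v['E']=v['E'].copy(); v['E'][2,3]-=dz; V.append(v)
    bar.V=V; return bar.score((x,y,a))
for names in (['h1','h2'],['w10','w11']):
    out=[]
    for dz in np.arange(-.02,.06,.004):
        b=max((sc(names,dz,.4806+i*.86*.004-j*.5*.002,.338+i*.5*.004+j*.86*.002),i,j) for i in range(-3,4) for j in range(-2,4)); out.append((round(float(dz),3),round(float(b[0])),b[1],b[2]))
    print(names,out)
E
python3 bz.py
```

```text
['h1', 'h2'] [(-0.02, 434, 1, 1), (-0.016, 437, 1, 1), (-0.012, 429, 1, 1), (-0.008, 425, 1, 1), (-0.004, 425, 0, 1), (0.0, 415, 0, 1), (0.004, 392, 0, 1), (0.008, 387, -1, 1), (0.012, 405, -1, 0), (0.016, 422, -1, 0), (0.02, 422, -1, 0), (0.024, 415, -2, 0), (0.028, 420, -2, 1), (0.032, 422, -2, 1), (0.036, 417, -2, 1), (0.04, 399, -2, 1), (0.044, 392, -2, 1), (0.048, 377, -2, 0), (0.052, 387, -2, 0), (0.056, 392, -3, 0)]
['w10', 'w11'] [(-0.02, 561, 0, 1), (-0.016, 554, 0, 1), (-0.012, 555, -1, 1), (-0.008, 558, -1, 1), (-0.004, 554, -1, 1), (0.0, 548, -1, 1), (0.004, 542, -1, 0), (0.008, 536, -1, 0), (0.012, 541, -2, 0), (0.016, 544, -2, 0), (0.02, 541, -2, 0), (0.024, 536, -2, 0), (0.028, 530, -2, 0), (0.032, 521, -2, 0), (0.036, 521, -3, 0), (0.04, 523, -3, 0), (0.044, 520, -3, 0), (0.048, 513, -3, 0), (0.052, 508, -3, 0), (0.056, 497, -3, 0)]
```

Run:
```python
from h import *
s=shot('scene'); t=shot('top')
for nm,v,p in (('scene',s,[(.48,.338,.085),(.48,.338,.015),(.50,.35,.085)]),('top',t,[(.48,.338,.085),(.48,.338,.015),(.50,.35,.085)])):
    o=cv2.imread(f'pics/{nm}0.png'); P=np.array([proj(v,x) for x in p]); x0,y0=(P.min(0)-6).astype(int); x1,y1=(P.max(0)+7).astype(int)
    print(nm,P.round(1).tolist(),'dz 10mm px',(proj(v,(.48,.338,.06))-proj(v,(.48,.338,.05))).round(2))
    tm=o[y0:y1,x0:x1]; sr=v['img'][y0-12:y1+12,x0-12:x1+12]; r=cv2.matchTemplate(sr,tm,cv2.TM_CCOEFF_NORMED); _,m,_,l=cv2.minMaxLoc(r); print('match',round(m,4),'shift',l[0]-12,l[1]-12, 'neighb',r[l[1]-1:l[1]+2,l[0]].round(3) if 0<l[1]<24 else '')
```

```text
scene [[366.6, 123.3], [364.9, 138.9], [373.7, 123.1]] dz 10mm px [ 0.25 -2.23]
match 0.9372 shift -1 5 neighb [0.88  0.937 0.714]
top [[187.5, 191.5], [193.7, 195.7], [183.8, 184.6]] dz 10mm px [-0.88 -0.61]
match 0.8429 shift 2 1 neighb [0.758 0.843 0.82 ]
```

Run:
```python
from plan import *
B=tool(30,35); g=np.array([.4842,.3398,.06]); check([(g-.1*B[:,2],B),(g,B)])
```

```text
0 margin 0.41 maxstep 0.1 [0.51, -0.35, 2.02, 0.01, 0.85, 1.55] | shift [0.106, -0.007, 0.153] [-0.3, 35.5, 0.5]
1 margin 0.43 maxstep 0.02 [0.51, -0.11, 2.01, 0.01, 0.63, 1.55] | shift [0.164, -0.007, 0.235] [-0.3, 35.5, 0.5]
```

Emit:
servo_tool(
  commands=[0.106,-0.007,0.153,0,35.3,0.5,0.06,0.106,-0.007,0.153,0,35.3,0.5,0.06,0.106,-0.007,0.153,0,35.3,0.5,0.06,0.106,-0.007,0.153,0,35.3,0.5,0.06,0.106,-0.007,0.153,0,35.3,0.5,0.06,0.106,-0.007,0.153,0,35.3,0.5,0.06,0.126,-0.007,0.18,0,35.3,0.5,0.06,0.145,-0.007,0.207,0,35.3,0.5,0.06,0.164,-0.007,0.235,0,35.3,0.5,0.06,0.164,-0.007,0.235,0,35.3,0.5,0.06],
)

```text
time: 69.38
tool_pos: [0.4868, 0.3414, 0.0617]
ee_rot: [-3.136, -0.609, 0.522]
wrist_force: [-0.1, -0.5, 0.3]
width: 0.0601
finger_force: 0.0
```

Emit:
servo_tool(
  commands=[0,0,0,0,0,0,0,0,0,0,0,0,0,0,0,0,0,0,0,0,0,0,0,0,0,0,0,0,0,0,0,0,0,0,0],
)

```text
time: 70.0
tool_pos: [0.4854, 0.3408, 0.0622]
ee_rot: [-3.136, -0.611, 0.522]
wrist_force: [-0.8, 0.2, 0.0]
width: 0.0137
finger_force: 0.0
```

Emit:
servo_tool(
  commands=[-0.003,0,0.004,0,0,0,0,-0.003,0,0.004,0,0,0,0],
)

```text
time: 70.25
tool_pos: [0.486, 0.3409, 0.0591]
ee_rot: [-3.137, -0.614, 0.523]
wrist_force: [-7.8, -6.1, 11.1]
width: 0.0124
finger_force: 30.0
```

Emit:
servo_tool(
  commands=[-0.003,0,0.004,0,0,0,0,-0.003,0,0.004,0,0,0,0],
)

```text
time: 70.5
tool_pos: [0.4878, 0.3419, 0.0577]
ee_rot: [-3.137, -0.621, 0.523]
wrist_force: [-12.5, -9.9, 19.8]
width: 0.0123
finger_force: 30.0
```

Emit:
servo_tool(
  commands=[0.004,0,-0.006,0,0,0,0,0.004,0,-0.006,0,0,0,0.06,0.004,0,-0.006,0,0,0,0.06,0.004,0,-0.006,0,0,0,0.06,0.004,0,-0.006,0,0,0,0.06,0,0,-0.05,0,0,0,0.06,0,0,-0.1,0,0,0,0.06,0,0,-0.15,0,0,0,0.06,0,0,-0.2,0,-17,0,0.06,0,0,-0.2,0,-35,0,0.06],
)

```text
time: 71.75
tool_pos: [0.3858, 0.2825, 0.2211]
ee_rot: [-3.137, -0.265, 0.524]
wrist_force: [0.3, 0.5, 0.6]
width: 0.0601
finger_force: 0.0
```

Run:
```python
from h import *
print(robot.get_obs()['tool_pos'])
s=shot('scene')
o=cv2.imread('pics/scene0.png'); x0,y0,x1,y1=358,116,381,146
def m(a,b,pad=14):
    r=cv2.matchTemplate(b[y0-pad:y1+pad,x0-pad:x1+pad],a[y0:y1,x0:x1],cv2.TM_CCOEFF_NORMED); _,v,_,l=cv2.minMaxLoc(r); c=r[:,l[0]]; i=l[1]; sub=.5*(c[i-1]-c[i+1])/(c[i-1]-2*c[i]+c[i+1]); return round(v,3),l[0]-pad,l[1]-pad+sub
print('start->now',m(o,s['img'])); p=dict(np.load('/tmp/s10.npz'))['img']; print('after first close->now',m(p,s['img']),'start->first',m(o,p))
# absolute: mean of stems: print brightness profile along bar columns
g=s['img'].mean(2); print('pred top stem/bottom stem closed',proj(s,(.4806+.02*.86,.338+.02*.5,.082)).round(1),proj(s,(.4806+.02*.86,.338+.02*.5,.018)).round(1))
print('now ',g[112:150,372].astype(int).tolist()); print('orig',o.mean(2)[112:150,372].astype(int).tolist())
```

```text
[0.38579512 0.28245418 0.22108874]
start->now (0.935, -1, np.float32(4.3188047))
after first close->now (0.965, 0, np.float32(-0.3351779)) start->first (0.937, -1, np.float32(4.7278333))
pred top stem/bottom stem closed [372.7 124. ] [370.9 138.2]
now  [84, 82, 83, 80, 79, 80, 75, 74, 83, 108, 122, 99, 67, 57, 47, 43, 41, 36, 37, 34, 35, 37, 42, 61, 91, 115, 96, 70, 69, 70, 71, 74, 73, 73, 74, 73, 75, 76]
orig [74, 74, 70, 67, 87, 121, 118, 84, 56, 46, 41, 38, 37, 39, 42, 42, 46, 56, 57, 77, 114, 126, 101, 75, 73, 72, 75, 75, 76, 75, 76, 76, 76, 77, 77, 77, 77, 77]
```

Run:
```python
from plan import *
B=tool(30,35); M=T(); print(M[:3,3])
check([([.45,.32,.19],B),([.4806,.338,.125],B)])
```

```text
[0.38959345 0.28411887 0.22008741]
0 margin 0.43 maxstep 0.04 [0.51, -0.33, 1.91, 0.01, 0.95, 1.56] | shift [0.06, -0.001, 0.047] [-0.3, 20.1, -0.1]
1 margin 0.44 maxstep 0.01 [0.51, -0.19, 1.94, 0.01, 0.78, 1.56] | shift [0.078, -0.001, 0.119] [-0.3, 20.1, -0.1]
```

Emit:
servo_tool(
  commands=[0,0,0,0,0,0,0,0,0,0,0,0,0,0,0,0,0,0,0,0,0,0,0,0,0,0,0,0],
)

```text
time: 72.3
tool_pos: [0.3855, 0.2822, 0.2153]
ee_rot: [-3.137, -0.261, 0.524]
wrist_force: [0.0, -0.5, -0.0]
width: 0.0233
finger_force: 0.0
```

Run:
```python
from plan import *
B=tool(30,35); M=T(); print(M[:3,3],robot.get_obs()['ee_rot'])
check([([.45,.32,.19],B),([.4806,.338,.12],B)])
```

```text
[0.38549518 0.28216491 0.21530881] [-3.1367608  -0.26072064  0.5240529 ]
0 margin 0.43 maxstep 0.04 [0.51, -0.33, 1.91, 0.01, 0.95, 1.56] | shift [0.066, -0.0, 0.044] [-0.3, 20.1, -0.0]
1 margin 0.44 maxstep 0.01 [0.51, -0.19, 1.95, 0.01, 0.77, 1.56] | shift [0.082, -0.0, 0.121] [-0.3, 20.1, -0.0]
```

Emit:
servo_tool(
  commands=[0.066,0,0.044,-0.3,20.1,0,0,0.066,0,0.044,-0.3,20.1,0,0,0.066,0,0.044,-0.3,20.1,0,0,0.074,0,0.083,-0.3,20.1,0,0,0.082,0,0.121,-0.3,20.1,0,0,0.082,0,0.121,-0.3,20.1,0,0,0.082,0,0.121,-0.3,20.1,0,0],
)

```text
time: 73.18
tool_pos: [0.4827, 0.3389, 0.1227]
ee_rot: [3.142, -0.614, 0.523]
wrist_force: [0.6, -0.8, 0.6]
width: 0.0006
finger_force: 0.0
```

Emit:
servo_tool(
  commands=[-0.003,0,0.004,0,0,0,0,-0.006,0,0.008,0,0,0,0,-0.006,0,0.008,0,0,0,0],
)

```text
time: 73.55
tool_pos: [0.4808, 0.3379, 0.1097]
ee_rot: [3.142, -0.611, 0.523]
wrist_force: [-0.1, -0.3, -0.1]
width: 0.0003
finger_force: 0.0
```

Emit:
servo_tool(
  commands=[-0.003,0,0.004,0,0,0,0,-0.003,0,0.004,0,0,0,0],
)

```text
time: 73.8
tool_pos: [0.4815, 0.3382, 0.1055]
ee_rot: [3.141, -0.613, 0.523]
wrist_force: [0.0, 0.7, 2.3]
width: 0.0005
finger_force: 0.7
```

Emit:
servo_tool(
  commands=[-0.002,0,0.002,0,0,0,0,-0.002,0,0.002,0,0,0,0],
)

```text
time: 74.05
tool_pos: [0.4814, 0.3381, 0.1032]
ee_rot: [3.142, -0.614, 0.523]
wrist_force: [1.8, 0.8, 3.3]
width: 0.0005
finger_force: 1.4
```

Emit:
servo_tool(
  commands=[-0.002,0,0.002,0,0,0,0,-0.002,0,0.002,0,0,0,0],
)

```text
time: 74.3
tool_pos: [0.4816, 0.3382, 0.1018]
ee_rot: [3.141, -0.616, 0.523]
wrist_force: [-1.5, -0.4, 7.4]
width: 0.0005
finger_force: 3.4
```

Emit:
servo_tool(
  commands=[-0.002,0,0.002,0,0,0,0,-0.002,0,0.002,0,0,0,0,-0.002,0,0.002,0,0,0,0],
)

```text
time: 74.68
tool_pos: [0.482, 0.3385, 0.1013]
ee_rot: [3.141, -0.62, 0.523]
wrist_force: [-4.1, -3.3, 13.7]
width: 0.0006
finger_force: 6.7
```

Emit:
servo_tool(
  commands=[-0.002,0,0.002,0,0,0,0,-0.002,0,0.002,0,0,0,0,-0.002,0,0.002,0,0,0,0],
)

```text
time: 75.05
tool_pos: [0.4825, 0.3388, 0.1008]
ee_rot: [3.141, -0.623, 0.524]
wrist_force: [-9.1, -6.8, 21.3]
width: 0.0006
finger_force: 10.1
```

Emit:
servo_tool(
  commands=[-0.002,0,0.002,0,0,0,0,-0.002,0,0.002,0,0,0,0,-0.002,0,0.002,0,0,0,0],
)

```text
time: 75.42
tool_pos: [0.4834, 0.3392, 0.1005]
ee_rot: [3.141, -0.628, 0.524]
wrist_force: [-9.9, -8.1, 24.9]
width: 0.0003
finger_force: 13.0
```

Emit:
servo_tool(
  commands=[0.01,0,-0.02,0,0,0,0,0,0,-0.07,0,0,0,0,0,0,-0.12,0,0,0,0,0,0,-0.18,0,-10,0,0.03,0,0,-0.22,0,-20,0,0.03,0,0,-0.25,0,-30,0,0.03,0,0,-0.25,0,-35,0,0.03,0,0,-0.25,0,-35,0,0.03],
)

```text
time: 76.42
tool_pos: [0.3551, 0.2653, 0.2937]
ee_rot: [-3.142, 0.004, 0.523]
wrist_force: [-0.7, 0.1, -0.7]
width: 0.03
finger_force: 0.0
```

Run:
```python
from plan import *
print(T()[:3,3],robot.get_obs()['ee_rot'])
check([([.42,-.05,.33],tool(15,0)),([.50,-.31,.32],tool(0,0))])
```

```text
[0.35507751 0.2652727  0.29365057] [-3.14157647  0.00439924  0.52283107]
0 margin 0.52 maxstep 0.07 [-0.25, -0.19, 1.41, 0.0, 1.92, 1.06] | shift [-0.101, 0.306, -0.036] [0.0, 0.3, 15.0]
1 margin 0.6 maxstep 0.04 [-0.65, 0.19, 1.05, 0.0, 1.9, 0.92] | shift [-0.162, 0.571, -0.026] [0.1, 0.2, 30.0]
```

Emit:
servo_tool(
  commands=[-0.101,0.306,-0.036,0,0.3,15,0.03,-0.101,0.306,-0.036,0,0.3,15,0.03,-0.101,0.306,-0.036,0,0.3,15,0.03,-0.101,0.306,-0.036,0,0.3,15,0.03,-0.101,0.306,-0.036,0,0.3,15,0.03,-0.162,0.571,-0.026,0,0.2,30,0.03,-0.162,0.571,-0.026,0,0.2,30,0.03,-0.162,0.571,-0.026,0,0.2,30,0.03,-0.162,0.571,-0.026,0,0.2,30,0.03,-0.162,0.571,-0.026,0,0.2,30,0.03],
)

```text
time: 77.68
tool_pos: [0.4985, -0.3125, 0.3191]
ee_rot: [-3.139, -0.001, -0.003]
wrist_force: [0.5, 0.3, -0.9]
width: 0.0298
finger_force: 0.0
```

Emit:
servo_tool(
  commands=[0,0,0,0,0,0,0.03,0,0,0,0,0,0,0.03],
)

```text
time: 77.92
tool_pos: [0.4988, -0.3094, 0.3212]
ee_rot: [-3.139, -0.003, -0.0]
wrist_force: [-0.7, 0.1, 0.5]
width: 0.0301
finger_force: 0.0
```

Run:
```python
from rim import *
w=shot('wrist'); s=shot('scene'); t=shot('top')
for nm,v in (('w',w),('s',s),('t',t)):
    for k in ('scoop1','pellet1','funnel','amber_bottle','mat'):
        for d in spotter.trace(k,v):
            b=d['box']; ys,xs=np.where(d['region'])
            if len(xs): print(nm,k,round(d['conf'],2),np.round(b).tolist(),atz(v,(xs.mean(),ys.mean()),.02).round(3).tolist())
g=s['img'].mean(2); print(g[112:150,372].astype(int).tolist())
# mat corners via brightness in wrist
m=(w['img'].min(2)>170).astype(np.uint8); n,lab,st,_=cv2.connectedComponentsWithStats(m); k=1+st[1:,4].argmax(); c=cv2.findContours((lab==k).astype(np.uint8),cv2.RETR_EXTERNAL,cv2.CHAIN_APPROX_NONE)[0][0]
print('mat',[atz(w,x[0],.003).round(3).tolist()[:2] for x in cv2.boxPoints(cv2.minAreaRect(c))[:,None]])
```

```text
w scoop1 0.98 [316.0, 275.0, 43.0, 116.0] [0.256, -0.332, 0.02]
w scoop1 0.7 [308.0, 65.0, 44.0, 145.0] [0.506, -0.315, 0.02]
w scoop1 0.62 [254.0, 110.0, 48.0, 133.0] [0.454, -0.239, 0.02]
w scoop1 0.56 [390.0, 93.0, 52.0, 139.0] [0.48, -0.436, 0.02]
w funnel 0.87 [0.0, 0.0, 60.0, 85.0] [0.654, 0.083, 0.02]
w amber_bottle 0.9 [202.0, 0.0, 50.0, 17.0] [0.695, -0.188, 0.02]
w amber_bottle 0.29 [388.0, 93.0, 53.0, 141.0] [0.481, -0.436, 0.02]
w mat 0.87 [198.0, 48.0, 280.0, 206.0] [0.529, -0.325, 0.02]
s scoop1 0.95 [142.0, 240.0, 68.0, 37.0] [0.235, -0.336, 0.02]
s scoop1 0.92 [239.0, 241.0, 64.0, 47.0] [0.448, -0.241, 0.02]
s scoop1 0.88 [238.0, 273.0, 77.0, 38.0] [0.505, -0.315, 0.02]
s scoop1 0.69 [286.0, 105.0, 33.0, 45.0] [0.283, 0.267, 0.02]
s scoop1 0.64 [196.0, 310.0, 86.0, 35.0] [0.473, -0.437, 0.02]
s funnel 0.7 [353.0, 185.0, 68.0, 36.0] [0.662, 0.125, 0.02]
s funnel 0.48 [177.0, 226.0, 166.0, 168.0] [0.52, -0.362, 0.02]
s amber_bottle 0.73 [240.0, 276.0, 73.0, 36.0] [0.505, -0.316, 0.02]
s amber_bottle 0.72 [353.0, 266.0, 24.0, 35.0] [0.711, -0.173, 0.02]
s mat 0.64 [175.0, 228.0, 168.0, 164.0] [0.52, -0.362, 0.02]
t scoop1 0.84 [414.0, 269.0, 17.0, 53.0] [0.192, -0.348, 0.02]
t scoop1 0.82 [440.0, 173.0, 20.0, 30.0] [0.506, -0.441, 0.02]
t scoop1 0.79 [396.0, 152.0, 12.0, 46.0] [0.574, -0.309, 0.02]
t scoop1 0.6 [372.0, 170.0, 24.0, 61.0] [0.46, -0.239, 0.02]
t scoop1 0.6 [186.0, 237.0, 47.0, 63.0] [0.281, 0.269, 0.02]
t funnel 0.57 [268.0, 100.0, 44.0, 51.0] [0.723, 0.048, 0.02]
t amber_bottle 0.65 [354.0, 112.0, 25.0, 24.0] [0.72, -0.191, 0.02]
t mat 0.6 [350.0, 152.0, 125.0, 90.0] [0.509, -0.261, 0.02]
[88, 86, 86, 86, 84, 83, 82, 80, 76, 90, 120, 128, 100, 71, 58, 53, 47, 46, 40, 40, 39, 42, 44, 47, 67, 104, 121, 97, 70, 67, 70, 71, 74, 75, 75, 77, 76, 76]
mat [[0.636, -0.135], [0.648, -0.512], [0.361, -0.559], [0.344, -0.115]]
```

```bash
python3 -c "
from bench import close_job
print(close_job())"
```

```text
the job is handed in; nothing more can be done
None
```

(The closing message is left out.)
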